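Seat the crusher cog on its splined drive

ROBOT

A 6-joint arm with a two-finger parallel gripper is mounted at the origin on the work surface. World frame = base frame: x ahead of the robot, y to its left, z up, the work surface at z = 0. Lengths are in m, angles in degrees, forces in N, time in s.
With the tool pointing down it reaches from about 0.3 to 0.75 m from the base axis. Payload 8.5 kg.
Tool frame: the origin (TCP) lies at the very end of the fingers, on their centre line; the grasp point (between the pads) lies 19 mm behind it (hold_point_z is the distance from the TCP to the grasp point, in m); z points along the fingers, y is the direction in which the jaws open and shut (so a half turn about z gives the same grasp; the last joint's range is limited). The gripper opens to 85 mm and grips with 20 to 120 N. Pads are 22 mm wide; open, the fingers measure 114 mm over their backs; the gripper's body (76 mm by 85 mm) begins 54 mm behind the grasp point. The pads swing forward as they close: fully open they stand 13 mm farther back than shut.
Start: joints at [54.758, 21.807, 74.336, -0, 83.858, -12.336], TCP at [0.214, 0.507, 0.207] pointing down, gripper open.
Joint ranges: [-178.18, 178.18], [-50.72, 133.34], [12.68, 142.11], [-81.47, 261.47], [9.98, 163.14], [-165.26, 165.26]. Speed limits (degrees/s): [136.94, 136.94, 180, 180, 180, 180].

INTERFACE

Orientations are given as a 3x3 rotation matrix whose columns are the frame's x, y, z axes.
In Python, from rig import observe, get_image, close_job, hold_point_z gives the robot as it stands. The module is installed in compiled form; this text tells all that it offers.
- The arm moves only by the tool jog_arm, never from a script. Its arguments are lists of equal length, an entry for each row: "travel": the shift along the world's x, y, z in m, a list of three; "dr": the turn, a rotation vector about the world's x, y, z in rad, a list of three. In form: {"travel": [[x, y, z], ...], "dr": [[rx, ry, rz], ...]}. A call has 1 to 20 rows; each row shifts and turns the commanded pose from where the row before left it; what a row does not reach is not made up. A row lasts 1/12 s, in which the tool goes at most 41.7 mm and 7.16 degrees, less where a joint would pass 70% of its speed; a pose out of reach is approached as far as the arm can. A call with a gripper value outside its range is refused whole. "jaw" is the finger opening in m, from 0 to 0.0854, set as the call begins (left out, the last holds). The fingers move at their own pace and stop on an object; "newtons" is the grip in N (left out, the last holds). Time passes only in rows, so rows that do not move let the fingers close. It gives the time, the measured TCP pose, the force and the opening at its end, in the units of the state.
- observe(): the state, without advancing time (a new reading comes with each control period).
- get_image(name): name is "side" or "top" or "wrist"; returns a dict with "color" (420x560x3 uint8, red, green, blue), "fovy" (degrees; the focal length in pixels is half the picture's height over the tangent of half this angle, whatever the lens; pixels are square), "cx", "cy" (the principal point, pixels), "R" (3x3) and "t" (3): a world point X has camera coordinates R X + t. Camera axes: x right, y down, z forward; pixel columns grow to the right and rows downward; lengths in m; the calibration is good to about 2 mm. The wrist camera is an equidistant fisheye: a pixel r from the principal point sees the ray r / f radians off the axis. A picture is of the moment at which its call begins. There is no depth.
- close_job(): hands the job in, once; it reports no verdict.
The state is a dict: "time_s": time; "q": joint angles; "qvel": joint speeds; "joint_efforts": joint torques, N m; "position": TCP position; "tool_rot": TCP orientation; "ft_force": force on the tool from outside, world axes, zero at the start; "wrist_torque": the same for the moment, N m; "grip_width": finger opening in m.
Only numpy, scipy, OpenCV 4.12 (cv2) and the standard library are available. Lean on these libraries where they do the work, as an engineer would, in place of code of your own. Each camera call takes 0.05 s, during which the arm holds its last target.

TASK

The cog of the jam-fruit crusher was left sitting proud on top of its splined drive, with the splines not lined up. Push the cog round until it catches on the splines, without wrenching the sprung drive round with it, then press it fully home so that it sits flat on its seat. Leave the jars and the mug where they stand.

Things in the scene. Friction and masses are not known exactly. Their poses are not given: they have to be found in the camera images.
- cog_top (a point): Centre of the flat top of the cog's closed plum boss (54 mm across); z up. The loose cog, about 0.36 kg, is a steel toothed wheel 154 mm across, 8 mm thick; its underside is 62 mm below this point. It rides loosely centred on a pilot of the drive, free to turn either way; at the start it stands on the spline tops, 18 mm proud of its seat.
- red_vane (a point): Mid top edge of the cog's red vane; x points outward along the vane, z up. Three vanes (one red, two steel), 120 degrees apart, stand on the wheel to push on: each 8 mm thick, running radially from 30 to 70 mm off the cog's axis (this point: 50 mm), their tops 28 mm below the boss top, their feet on the wheel 26 mm lower.
- seat (a point): Centre of the drive's flat seat under the cog, on the vertical axis the cog turns about, 80 mm over the table. The boss top is 80 mm above it at the start, 62 mm when fully home. At the right angle the cog drops about 5 mm by itself and is caught; sprung balls hold it there till a firm push (about 10 N) straight down on the middle of the boss sends it the last 13 mm home.
- drive (a joint): Turn of the splined drive from rest (rad, + anticlockwise from above). Its five uneven splines, hidden by the cog, fit at one angle only in a full turn (within 0.05 rad), random and not given by any axis here: turn the cog to find it (a push of 1 to 3 N on a vane). A spring (1.5 N m/rad) holds the drive: pushing on after the catch winds it. Never wind it past 0.5 rad.
- housing (a point): Centre of the top of the crusher's cream housing, a fixed block 200 mm square with a steel disc on top, 61 mm high; directly below the seat.
- jam_jar_mid (a point): Half-way up a closed jam jar, dark plum, brass lid, 74 mm across and 104 mm high; leave it alone.
- honey_jar_mid (a point): Half-way up a closed amber honey jar, 68 mm across and 95 mm high; leave it alone.
- mug_mid (a point): Half-way up a blue mug, 76 mm across and 85 mm high, with a handle at its side; leave it alone.

How it is judged:
By the outcome, as a careful person would: the job done as asked, in the order asked, and still so for the second after the job is handed in, with the robot touching nothing.
It also fails if it takes over 72 s, if anything falls off the work surface, if the arm or the gripper's body presses on something with over 40 N, if the wrist force passes 120 N, or if a joint passes its speed limit or range.

## Working session

There is one attempt and no reset: what is moved stays moved. The work goes in short steps, Python scripts to look and compute and a tool call to move; the robot and the scene stay as the last step left them, time stands still between calls to the robot, and variables do not carry over. Pictures are saved under pics/ and viewed, and the job is handed in when it is done.

Besides the shell and the picture viewer there is one more tool, called after "Emit:" by a JSON object that holds its "method" and its "body". jog_arm: Moves the arm, as the interface text tells. Its arguments: {"type":"object","properties":{"travel":{"type":"array"},"dr":{"type":"array"},"jaw":{"type":"number"},"newtons":{"type":"number"}},"required":["travel","dr"]}

```bash
mkdir -p pics; python3 - <<'E'
from rig import observe,get_image,hold_point_z
import cv2,numpy as np
s=observe();print(s,hold_point_z)
for n in("side","top","wrist"):
    im=get_image(n);cv2.imwrite(f"pics/{n}0.png",im["color"][:,:,::-1])
    print(n,im["fovy"],im["cx"],im["cy"],np.array(im["R"]).round(4).tolist(),np.array(im["t"]).round(4).tolist())
E
```

```text
{'time_s': 0.0, 'q': array([ 5.47556607e+01,  2.18421265e+01,  7.43852725e+01,  1.07638152e-03,
        8.38580446e+01, -1.23351668e+01]), 'qvel': array([-0.03584424, -0.09662751,  0.00035983,  0.04997755, -0.08201411,
        0.01643466]), 'joint_efforts': array([ 2.49130435e-04, -4.48449111e+01, -2.31273258e+01, -2.32157463e-04,
        4.90624530e-03,  1.11353793e-05]), 'position': array([0.21389749, 0.50634726, 0.2067981 ]), 'tool_rot': array([[-9.21122163e-01,  3.89272647e-01, -8.75813865e-04],
       [ 3.89273487e-01,  9.21121434e-01, -1.20713952e-03],
       [ 3.36824528e-04, -1.45285408e-03, -9.99998888e-01]]), 'ft_force': array([0.19967599, 0.98590689, 0.27283639]), 'wrist_torque': array([ 0.02593001,  0.0147208 , -0.00743577]), 'grip_width': 0.0857315708818265} 0.0187
side 42.16930273472916 293.52690460865523 211.932851988634 [[0.9253, -0.3785, 0.0246], [-0.1641, -0.4579, -0.8737], [0.3419, 0.8044, -0.4858]] [-0.5568, 0.2646, 1.141]
top 45.91286087636016 279.6203529581238 207.99937392006302 [[-0.0169, -0.9996, -0.0233], [-0.9991, 0.0178, -0.0393], [0.0397, 0.0226, -0.999]] [0.0801, 0.629, 1.2096]
wrist 65.70646984690485 276.5246173410702 207.23598176616923 [[0.3882, 0.9216, -0.0018], [0.8793, -0.3699, 0.3], [0.2758, -0.118, -0.9539]] [-0.5497, -0.0398, 0.3797]
```

View pics/side0.png

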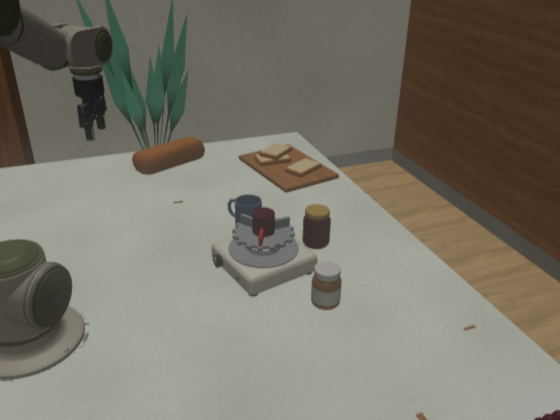

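View pics/top0.png

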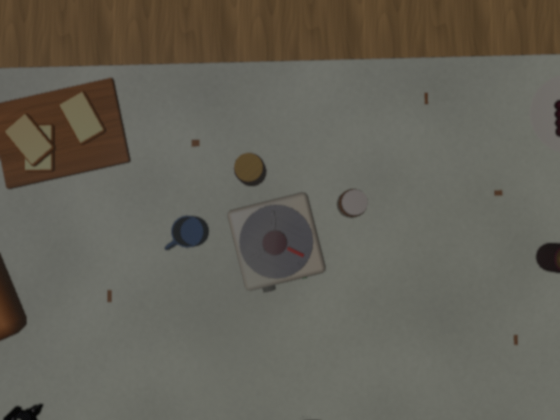

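View pics/wrist0.png

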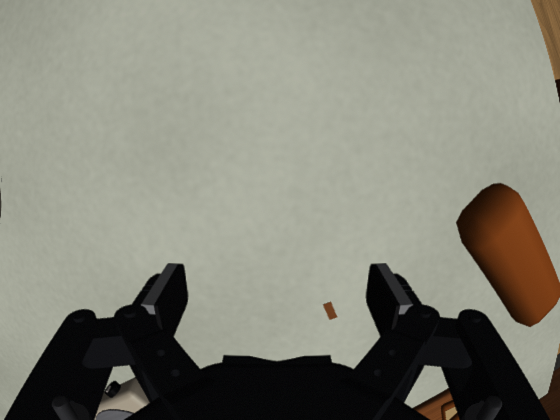

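The top view shows the crusher at about (277,241), the red vane near (295,251), the honey jar at (353,202), the jam jar at (249,168) and the mug at (190,231). I'll enlarge these.

```bash
python3 - <<'E'
import cv2
a=cv2.imread("pics/top0.png")[130:310,150:390];cv2.imwrite("pics/topc.png",cv2.resize(a*1,None,fx=3.3,fy=3.3,interpolation=cv2.INTER_CUBIC))
a=cv2.imread("pics/side0.png")[180:320,200:360];cv2.imwrite("pics/sidec.png",cv2.resize(a,None,fx=4,fy=4,interpolation=cv2.INTER_CUBIC))
E
```

```text
(no output)
```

View pics/topc.png

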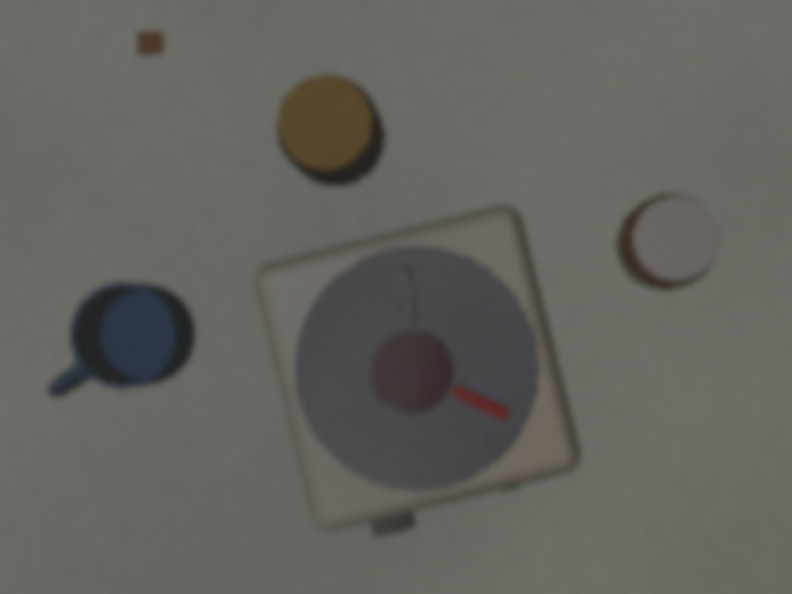

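View pics/sidec.png

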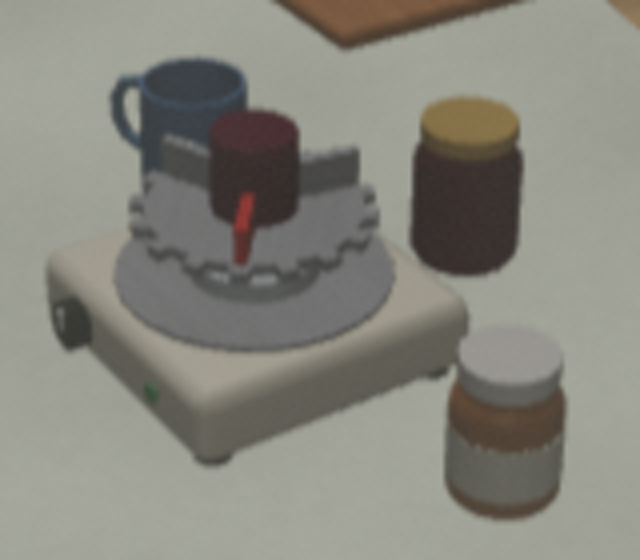

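```bash
cat > h.py <<'E'
import numpy as np
from rig import observe,get_image
def ray(im,u,v):
    f=210/np.tan(np.radians(im["fovy"]/2));R=np.array(im["R"]);t=np.array(im["t"])
    x,y=u-im["cx"],v-im["cy"]
    d=np.array([x/f,y/f,1.])
    return -R.T@t,R.T@d
def atz(im,u,v,z):
    c,d=ray(im,u,v);return c+d*(z-c[2])/d[2]
def proj(im,X):
    f=210/np.tan(np.radians(im["fovy"]/2));p=np.array(im["R"])@X+np.array(im["t"])
    return im["cx"]+f*p[0]/p[2],im["cy"]+f*p[1]/p[2]
E
python3 - <<'E'
from h import *
T=get_image("top");S=get_image("side")
t=lambda a,b,z:atz(T,150+a/3.3,130+b/3.3,z).round(4)
s=lambda a,b,z:atz(S,200+a/4,180+b/4,z).round(4)
print("boss",t(412,372,.16),s(254,128,.16))
o,i=t(508,413,.132),t(455,391,.132);b=t(412,372,.16)
for p in(o,i):d=p-b;print("vane",p,np.hypot(*d[:2]),np.degrees(np.arctan2(d[1],d[0])))
print("side vane outer top",s(245,198,.16))
print("jam",t(326,122,.104),"honey",t(675,237,.095),"mug",t(138,333,.085),"handle",t(55,388,.05))
for c in((260,270),(515,207),(578,465),(320,527)):print(t(*c,.061))
print("disc",t(417,368,.061))
E
```

```text
boss [0.5495 0.0775 0.16  ] [0.55  0.075 0.16 ]
vane [0.5201 0.0144 0.132 ] 0.06961300165917284 -114.98208740266344
vane [0.5354 0.0497 0.132 ] 0.03117130090323469 -116.89386122309259
side vane outer top [ 5.179e-01 -5.000e-04  1.600e-01]
jam [0.7222 0.1363 0.104 ] honey [ 0.6382 -0.1048  0.095 ] mug [0.5778 0.2728 0.085 ] handle [0.5387 0.3408 0.05  ]
[0.6215 0.189  0.061 ]
[0.6635 0.0048 0.061 ]
[ 0.4784 -0.0365  0.061 ]
[0.437  0.1484 0.061 ]
disc [0.5493 0.0772 0.061 ]
```

Centre C is about (0.5495, 0.077) and the red vane is at about -115.5°. The plan is to cage the red vane loosely between the fingers. I'll then carry it clockwise round C in small arcs, watching the force, since wrist yaw allows about 300° that way.

Emit:
{"method": "jog_arm", "body": {"travel": [[0.0174, -0.0266, -0.001], [0.0174, -0.0266, -0.001], [0.0174, -0.0266, -0.001], [0.0174, -0.0266, -0.001], [0.0174, -0.0266, -0.001], [0.0174, -0.0266, -0.001], [0.0174, -0.0266, -0.001], [0.0174, -0.0266, -0.001], [0.0174, -0.0266, -0.001], [0.0174, -0.0266, -0.001], [0.0174, -0.0266, -0.001], [0.0174, -0.0266, -0.001], [0.0174, -0.0266, -0.001], [0.0174, -0.0266, -0.001], [0.0174, -0.0266, -0.001], [0.0174, -0.0266, -0.001], [0.0174, -0.0266, -0.001], [0.0174, -0.0266, -0.001], [0, 0, 0], [0, 0, 0]], "dr": [[0, 0, 0.085], [0, 0, 0.085], [0, 0, 0.085], [0, 0, 0.085], [0, 0, 0.085], [0, 0, 0.085], [0, 0, 0.085], [0, 0, 0.085], [0, 0, 0.085], [0, 0, 0.085], [0, 0, 0.085], [0, 0, 0.085], [0, 0, 0.085], [0, 0, 0.085], [0, 0, 0.085], [0, 0, 0.085], [0, 0, 0.085], [0, 0, 0.085], [0, 0, 0], [0, 0, 0]], "jaw": 0.022, "newtons": 20}}

```text
time_s: 1.92
position: [0.5276, 0.0267, 0.1889]
tool_rot: [[-0.429, -0.903, -0.001], [-0.903, 0.429, 0.0], [0.0, 0.001, -1.0]]
ft_force: [0.4, 0.0, 0.5]
grip_width: 0.0221
```

```bash
cat >> h.py <<'E'
def wproj(im,X):
    f=210/np.tan(np.radians(im["fovy"]/2))
    # fisheye: fovy-based focal (per text)
    p=np.array(im["R"])@X+np.array(im["t"]);r=np.hypot(p[0],p[1]);th=np.arctan2(r,p[2])
    return im["cx"]+f*th*p[0]/r,im["cy"]+f*th*p[1]/r
E
python3 - <<'E'
from h import *
import cv2
s=observe();R=s["tool_rot"];print(s["position"],np.degrees(np.arctan2(R[1,1],R[0,1])),R[:,2],s["q"],s["ft_force"],s["grip_width"])
W=get_image("wrist");a=W["color"][:,:,::-1].copy();cv2.imwrite("pics/w1.png",a)
C=np.array([.5495,.077]);print("boss",wproj(W,[*C,.16]))
for ang in(-115.5,4.5,124.5):
  for r in(.03,.07):print(ang,r,wproj(W,[C[0]+r*np.cos(np.radians(ang)),C[1]+r*np.sin(np.radians(ang)),.132]))
E
```

```text
[0.52757343 0.02672397 0.18887351] 154.62157785976805 [-9.40641273e-04  2.67049930e-04 -9.99999522e-01] [-9.95528621e+00  2.04886214e+01  7.96163029e+01  5.84278108e-03
  7.99508042e+01 -1.64577891e+02] [0.36556884 0.00569185 0.49292591] 0.02205778523422298
boss (np.float64(279.06689592144795), np.float64(300.7878179924641))
-115.5 0.03 (np.float64(279.0379058365015), np.float64(246.76007051864826))
-115.5 0.07 (np.float64(279.3607578208325), np.float64(195.34324395785302))
4.5 0.03 (np.float64(246.6764951202679), np.float64(296.6033083084616))
4.5 0.07 (np.float64(207.3212413974862), np.float64(314.7238143148957))
124.5 0.03 (np.float64(310.6256042024511), np.float64(296.67199111821924))
124.5 0.07 (np.float64(349.478127166056), np.float64(314.842065558777))
```

View pics/w1.png

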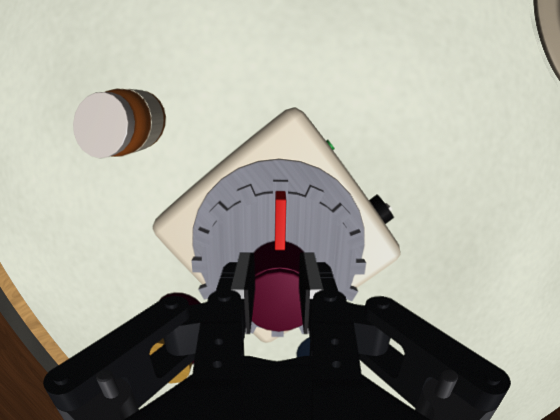

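The wrist picture shows the red vane at (280,190–250), within a pixel or two of prediction, and the jaws centred on column 280. I'm going down astride the vane.

Emit:
{"method": "jog_arm", "body": {"travel": [[-0.0013, 0.0015, -0.017], [0, 0, -0.02], [0, 0, -0.02], [0, 0, -0.012], [0, 0, -0.008], [0, 0, 0]], "dr": [[0, 0, 0], [0, 0, 0], [0, 0, 0], [0, 0, 0], [0, 0, 0], [0, 0, 0]]}}

```text
time_s: 2.47
position: [0.5249, 0.0303, 0.1114]
tool_rot: [[-0.425, -0.905, -0.003], [-0.905, 0.425, 0.0], [0.001, 0.002, -1.0]]
ft_force: [0.1, 0.5, 0.6]
grip_width: 0.0221
```

```bash
python3 - <<'E'
from h import *
import cv2
s=observe();print(s["position"],s["ft_force"],s["wrist_torque"])
W=get_image("wrist");S=get_image("side")
b=cv2.resize(S["color"][180:320,200:360,::-1],None,fx=3,fy=3,interpolation=cv2.INTER_CUBIC)
a=W["color"][150:400,150:410,::-1]
a=cv2.resize(a,None,fx=1.2,fy=1.2);c=np.zeros((420,800,3),np.uint8);c[:300,:312]=a;c[:420,315:795]=b
cv2.imwrite("pics/m2.png",c)
# arc steps: r=.054, from phi0=-115.4
from math import cos,sin,radians
p=-2.014
for k in range(0,60):
    q=p-.03;print(k,[round(.054*(cos(q)-cos(p)),5),round(.054*(sin(q)-sin(p)),5),0]) if k<10 else None;p=q
E
```

```text
[0.52487025 0.03033903 0.11136443] [0.14129189 0.49682023 0.64277618] [0.02077886 0.01756236 0.02161259]
0 [-0.00145, 0.00072, 0]
1 [-0.00143, 0.00076, 0]
2 [-0.00141, 0.0008, 0]
3 [-0.00138, 0.00084, 0]
4 [-0.00136, 0.00089, 0]
5 [-0.00133, 0.00093, 0]
6 [-0.0013, 0.00097, 0]
7 [-0.00127, 0.001, 0]
8 [-0.00124, 0.00104, 0]
9 [-0.00121, 0.00108, 0]
```

View pics/m2.png

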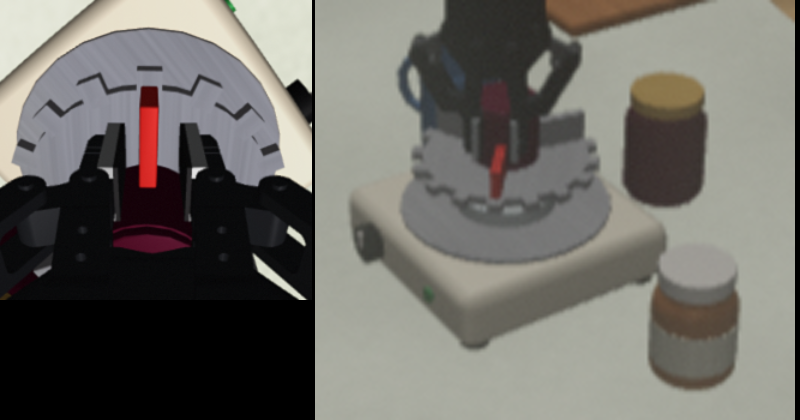

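The fingers now straddle the red vane and the forces are near zero. I'll tabulate the clockwise arc in 0.03 rad steps.

```bash
cat > arc.py <<'E'
import sys,numpy as np
# start angle rad, start r offset handled: usage arc.py x y step ncalls rows
x,y,st,n,m=map(float,sys.argv[1:6]);n=int(n);m=int(m)
C=np.array([.5495,.077]);p=np.arctan2(y-C[1],x-C[0]);cur=np.array([x,y])
for k in range(n):
    rows=[]
    for j in range(m):
        p+=st;t=C+.054*np.array([np.cos(p),np.sin(p)]);d=np.round(t-cur,4);cur=cur+d;rows.append([float(d[0]),float(d[1]),0])
    print(k,rows,"->",cur.round(4),round(np.degrees(p),1))
E
python3 arc.py .5259 .0297 -.03 15 12
```

```text
0 [[-0.0019, -0.0003, 0], [-0.0015, 0.0008, 0], [-0.0014, 0.0008, 0], [-0.0013, 0.0009, 0], [-0.0014, 0.0009, 0], [-0.0013, 0.001, 0], [-0.0013, 0.001, 0], [-0.0012, 0.001, 0], [-0.0012, 0.0011, 0], [-0.0012, 0.0011, 0], [-0.0012, 0.0011, 0], [-0.0011, 0.0012, 0]] -> [0.5099 0.0403] -137.1
1 [[-0.0011, 0.0012, 0], [-0.001, 0.0012, 0], [-0.001, 0.0013, 0], [-0.001, 0.0013, 0], [-0.0009, 0.0013, 0], [-0.0009, 0.0014, 0], [-0.0009, 0.0013, 0], [-0.0008, 0.0014, 0], [-0.0007, 0.0015, 0], [-0.0008, 0.0014, 0], [-0.0007, 0.0015, 0], [-0.0006, 0.0015, 0]] -> [0.4995 0.0566] -157.8
2 [[-0.0006, 0.0015, 0], [-0.0005, 0.0015, 0], [-0.0005, 0.0015, 0], [-0.0005, 0.0016, 0], [-0.0004, 0.0016, 0], [-0.0003, 0.0015, 0], [-0.0003, 0.0016, 0], [-0.0003, 0.0016, 0], [-0.0002, 0.0016, 0], [-0.0002, 0.0017, 0], [-0.0001, 0.0016, 0], [-0.0001, 0.0016, 0]] -> [0.4955 0.0755] -178.4
3 [[0.0, 0.0016, 0], [0.0, 0.0016, 0], [0.0001, 0.0016, 0], [0.0001, 0.0017, 0], [0.0002, 0.0016, 0], [0.0002, 0.0016, 0], [0.0003, 0.0016, 0], [0.0003, 0.0016, 0], [0.0004, 0.0015, 0], [0.0004, 0.0016, 0], [0.0004, 0.0016, 0]
[... 2546 characters left out ...]
 [-0.0006, -0.0015, 0], [-0.0006, -0.0015, 0], [-0.0006, -0.0015, 0]] -> [0.5986 0.0545] -384.7
13 [[-0.0007, -0.0015, 0], [-0.0008, -0.0014, 0], [-0.0007, -0.0015, 0], [-0.0009, -0.0013, 0], [-0.0008, -0.0014, 0], [-0.001, -0.0014, 0], [-0.0009, -0.0013, 0], [-0.001, -0.0013, 0], [-0.001, -0.0012, 0], [-0.0011, -0.0012, 0], [-0.0011, -0.0012, 0], [-0.0011, -0.0012, 0]] -> [0.5875 0.0386] -405.3
14 [[-0.0012, -0.0011, 0], [-0.0012, -0.0011, 0], [-0.0012, -0.001, 0], [-0.0013, -0.001, 0], [-0.0013, -0.001, 0], [-0.0013, -0.001, 0], [-0.0013, -0.0009, 0], [-0.0014, -0.0008, 0], [-0.0014, -0.0008, 0], [-0.0014, -0.0008, 0], [-0.0015, -0.0007, 0], [-0.0015, -0.0007, 0]] -> [0.5715 0.0277] -425.9
```

Emit:
{"method": "jog_arm", "body": {"travel": [[-0.0019, -0.0003, 0], [-0.0015, 0.0008, 0], [-0.0014, 0.0008, 0], [-0.0013, 0.0009, 0], [-0.0014, 0.0009, 0], [-0.0013, 0.001, 0], [-0.0013, 0.001, 0], [-0.0012, 0.001, 0], [-0.0012, 0.0011, 0], [-0.0012, 0.0011, 0], [-0.0012, 0.0011, 0], [-0.0011, 0.0012, 0]], "dr": [[0, 0, -0.03], [0, 0, -0.03], [0, 0, -0.03], [0, 0, -0.03], [0, 0, -0.03], [0, 0, -0.03], [0, 0, -0.03], [0, 0, -0.03], [0, 0, -0.03], [0, 0, -0.03], [0, 0, -0.03], [0, 0, -0.03]]}}

```text
time_s: 3.57
position: [0.5104, 0.0401, 0.1136]
tool_rot: [[-0.719, -0.695, 0.002], [-0.695, 0.719, -0.0], [-0.001, -0.002, -1.0]]
ft_force: [-0.5, -0.1, -0.5]
grip_width: 0.0218
```

```bash
cat > snap.py <<'E'
from h import *
import cv2,sys
s=observe();R=s["tool_rot"];p=s["position"];C=np.array([.5495,.077])
d=p[:2]-C;a=np.degrees(np.arctan2(d[1],d[0]));F=s["ft_force"]
u=d/np.hypot(*d);print("t",s["time_s"],"p",p.round(4),"r",np.hypot(*d).round(4),"phi",a.round(1),"yaw+90",round(np.degrees(np.arctan2(R[1,1],R[0,1]))+90,1),"F",F.round(2),"Frad",(F[:2]@u).round(2),"Fccw",(-F[0]*u[1]+F[1]*u[0]).round(2),"q6",s["q"][5].round(1),"g",s["grip_width"])
W=get_image("wrist");S=get_image("side")
b=cv2.resize(S["color"][180:320,200:360,::-1],None,fx=3,fy=3,interpolation=cv2.INTER_CUBIC)
a=cv2.resize(W["color"][150:400,150:410,::-1],None,fx=1.2,fy=1.2);c=np.zeros((420,800,3),np.uint8);c[:300,:312]=a;c[:420,315:795]=b
cv2.imwrite("pics/%s.png"%sys.argv[1],c)
E
python3 snap.py m3
```

```text
t 3.5667 p [0.5104 0.0401 0.1136] r 0.0538 phi -136.7 yaw+90 224.1 F [-0.52 -0.06 -0.54] Frad 0.42 Fccw -0.31 q6 -142.8 g 0.02178776085689689
```

View pics/m3.png

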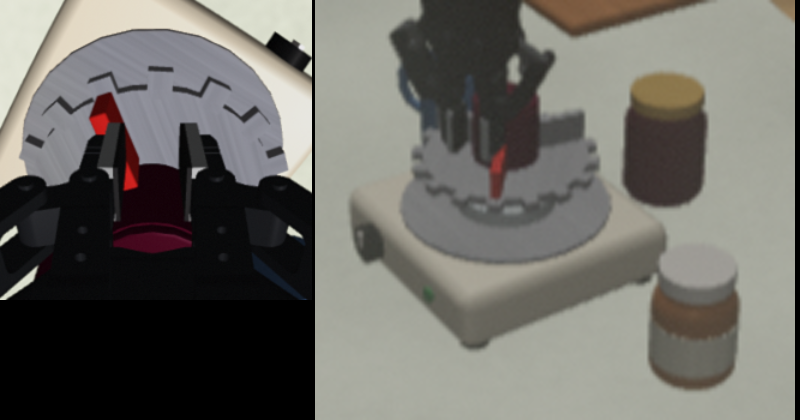

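```bash
python3 - <<'E'
from h import *
import cv2
W=get_image("wrist");a=W["color"][200:380,180:380,::-1];a=cv2.resize(a,None,fx=3,fy=3,interpolation=cv2.INTER_CUBIC);cv2.imwrite("pics/z3.png",np.clip(a*1.5,0,255))
S=get_image("side");b=cv2.resize(S["color"][190:270,220:310,::-1],None,fx=7,fy=7,interpolation=cv2.INTER_CUBIC);cv2.imwrite("pics/s3.png",np.clip(b*1.5,0,255))
s=observe();p=s["position"];R=s["tool_rot"]
for z in(.1136,.132,.15):
  for sy in(-1,1):
    X=p+R[:,1]*.011*sy;X[2]=z;print(z,sy,wproj(W,X),proj(S,X))
E
```

```text
0.1136 -1 (np.float64(256.70785948211034), np.float64(248.02508161623194)) (np.float64(256.82588716339984), np.float64(239.66300779139897))
0.1136 1 (np.float64(295.8996393516969), np.float64(248.0612047619453)) (np.float64(248.56491182833452), np.float64(237.52644146353302))
0.132 -1 (np.float64(254.62415755694374), np.float64(263.035882366872)) (np.float64(256.7618285453229), np.float64(233.01486088125313))
0.132 1 (np.float64(297.80223735162), np.float64(263.08118134544986)) (np.float64(248.44385393751864), np.float64(230.9018990570276))
0.15 -1 (np.float64(252.17649981186452), np.float64(280.86127496773935)) (np.float64(256.69829061265995), np.float64(226.42075186999))
0.15 1 (np.float64(300.0350539350703), np.float64(280.91956695169347)) (np.float64(248.32378963014668), np.float64(224.33172762637753))[ WARN:0@1.432] global loadsave.cpp:1063 imwrite_ Unsupported depth image for selected encoder is fallbacked to CV_8U.
```

View pics/z3.png

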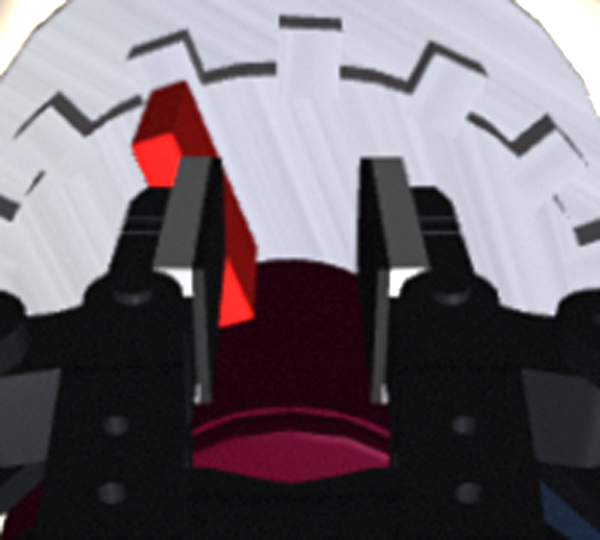

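View pics/s3.png

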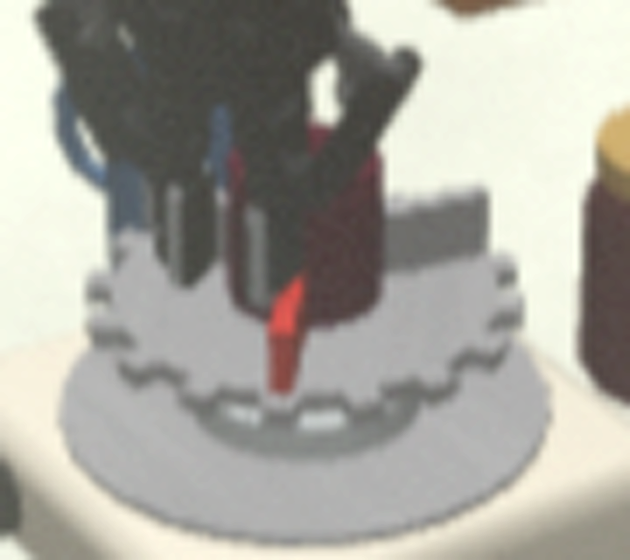

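Checked against the side view, the fingertips at 22 mm opening sit about 15 mm higher than the TCP reading. The trailing finger therefore slid over the vane top and the cog has not turned; no forces appeared. I'll shut the fingers, so the tip is at the TCP, and push a steel vane with the closed fingers instead.

Emit:
{"method": "jog_arm", "body": {"travel": [[0, 0, 0.02], [0, 0, 0.03], [0, 0, 0.03], [0.0217, 0.0157, 0], [0.0217, 0.0157, 0], [0.0217, 0.0157, 0], [0.0217, 0.0158, 0], [0, 0, 0], [0, 0, 0]], "dr": [[0, 0, 0], [0, 0, 0], [0, 0, 0], [0, 0, -0.07], [0, 0, -0.07], [0, 0, -0.07], [0, 0, -0.07], [0, 0, 0], [0, 0, 0]], "jaw": 0.0}}

```text
time_s: 4.52
position: [0.5971, 0.1033, 0.192]
tool_rot: [[-0.881, -0.473, -0.0], [-0.473, 0.881, -0.0], [0.0, 0.0, -1.0]]
ft_force: [0.4, -0.1, 0.7]
grip_width: 0.0002
```

```bash
python3 - <<'E'
from h import *
import cv2
W=get_image("wrist");cv2.imwrite("pics/w4.png",W["color"][:,:,::-1])
S=get_image("side");b=cv2.resize(S["color"][150:270,200:340,::-1],None,fx=5,fy=5,interpolation=cv2.INTER_CUBIC);cv2.imwrite("pics/s4.png",b)
s=observe();p=s["position"];R=s["tool_rot"];print(p,R[:,1],s["q"],s["grip_width"],s["ft_force"])
u,v=proj(S,p);print("tcp in crop",(u-200)*5,(v-150)*5);print(wproj(W,p))
C=np.array([.5495,.077])
for ang in(-115.5,4.5,124.5):
  for r in(.03,.07):print(ang,r,wproj(W,[C[0]+r*np.cos(np.radians(ang)),C[1]+r*np.sin(np.radians(ang)),.132]))
E
```

```text
[0.5962792  0.10250162 0.19252847] [-4.71843353e-01  8.81682398e-01 -9.98408635e-07] [-1.43947900e+00  2.79890460e+01  6.65520418e+01 -1.05384913e-02
  8.54772947e+01 -1.19592666e+02] -0.00022676512776625895 [-0.54129864 -0.84110516  0.32399355]
tcp in crop 387.82236497259333 210.7558433003635
(np.float64(275.8141950197919), np.float64(246.69171041670302))
-115.5 0.03 (np.float64(249.72896851092216), np.float64(105.17065076588446))
-115.5 0.07 (np.float64(215.43103990619505), np.float64(60.632709424587546))
4.5 0.03 (np.float64(258.6011693997927), np.float64(178.1094261771047))
4.5 0.07 (np.float64(237.8667684047831), np.float64(226.20863237647384))
124.5 0.03 (np.float64(318.40565231357436), np.float64(135.3976653212556))
124.5 0.07 (np.float64(373.41192067839245), np.float64(131.12408414651378))
```

View pics/s4.png

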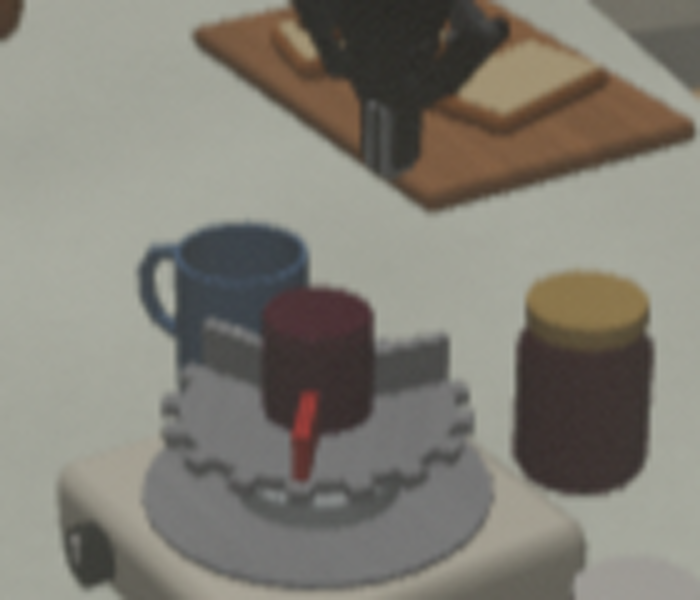

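View pics/w4.png

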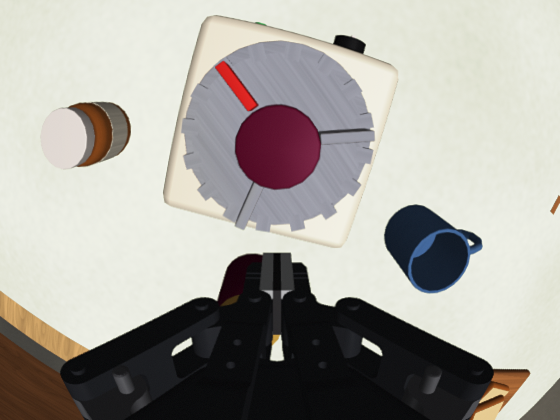

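The wrist picture shows the cog unmoved, with the steel vanes at (245,205) and (347,135). In the side picture the closed tip at crop (392,170) lies higher than the predicted TCP at (388,211). I'll go down to z = 0.115 beside the 4.5° vane and compare again.

Emit:
{"method": "jog_arm", "body": {"travel": [[0, 0, -0.02], [0, 0, -0.02], [0, 0, -0.02], [0, 0, -0.01], [0, 0, -0.007], [0, 0, 0]], "dr": [[0, 0, 0], [0, 0, 0], [0, 0, 0], [0, 0, 0], [0, 0, 0], [0, 0, 0]]}}

```text
time_s: 5.12
position: [0.5962, 0.1024, 0.1148]
tool_rot: [[-0.882, -0.471, -0.002], [-0.471, 0.882, 0.0], [0.001, 0.001, -1.0]]
ft_force: [0.8, 0.0, -0.9]
grip_width: 0.0002
```

```bash
cat > look.py <<'E'
from h import *
import cv2,sys
n=sys.argv[1]
s=observe();p=s["position"];R=s["tool_rot"];C=np.array([.5495,.077]);d=p[:2]-C;u=d/np.hypot(*d);F=s["ft_force"]
print("t",round(s["time_s"],2),"p",p.round(4),"r",np.hypot(*d).round(4),"phi",np.degrees(np.arctan2(d[1],d[0])).round(1),"yaw",np.degrees(np.arctan2(R[1,1],R[0,1])).round(1),"F",F.round(2),"Frad",(F[:2]@u).round(2),"Fccw",(-F[0]*u[1]+F[1]*u[0]).round(2),"q6",s["q"][5].round(1))
S=get_image("side");b=cv2.resize(S["color"][190:270,220:310,::-1],None,fx=5,fy=5,interpolation=cv2.INTER_CUBIC)
W=get_image("wrist");a=cv2.resize(W["color"][80:330,150:410,::-1],None,fx=1.3,fy=1.3)
c=np.zeros((400,800,3),np.uint8);c[:400,:450]=b;c[:325,455:793]=a
cv2.imwrite(f"pics/{n}.png",c)
q=proj(S,p);print("tcp in side crop",((q[0]-220)*5,(q[1]-190)*5))
E
python3 look.py l5
```

```text
t 5.12 p [0.5962 0.1024 0.1148] r 0.0532 phi 28.6 yaw 118.1 F [ 0.8   0.03 -0.9 ] Frad 0.72 Fccw -0.35 q6 -119.5
tcp in side crop (np.float64(286.11588731377907), np.float64(148.43860334855492))
```

View pics/l5.png

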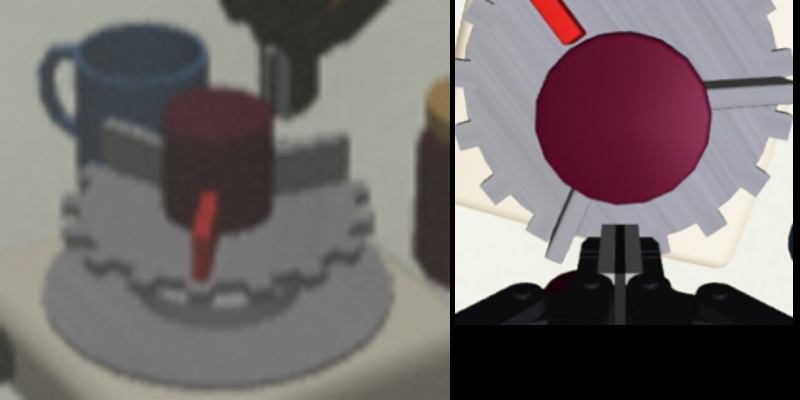

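```bash
python3 - <<'E'
from h import *
S=get_image("side");T=get_image("top");W=get_image("wrist")
for X in([.5495,.077,.16],[.5495,.077,.061],[.5201,.0144,.132],[.6382,-.1048,.095],[.6382,-.1048,0]):
    q=proj(S,np.array(X));print(X,((q[0]-220)*5,(q[1]-190)*5),q)
p=observe()["position"]
for dz in(0,.01,.02,.03):
    X=p+[0,0,dz];q=proj(S,X);print(dz,((q[0]-220)*5,(q[1]-190)*5),wproj(W,X),proj(T,X))
print(observe()["tool_rot"][:,0],-np.array(W["R"]).T@np.array(W["t"])-p,W["R"][2])
import cv2
cv2.imwrite("pics/t5.png",cv2.resize(T["color"][170:310,200:360,::-1],None,fx=4,fy=4,interpolation=cv2.INTER_CUBIC))
E
```

```text
[0.5495, 0.077, 0.16] (np.float64(215.15358846995866), np.float64(108.28217246464945)) (np.float64(263.03071769399173), np.float64(211.6564344929299))
[0.5495, 0.077, 0.061] (np.float64(215.67760679371702), np.float64(281.38484561277846)) (np.float64(263.1355213587434), np.float64(246.2769691225557))
[0.5201, 0.0144, 0.132] (np.float64(200.48698190212235), np.float64(232.87247529996506)) (np.float64(260.09739638042447), np.float64(236.574495059993))
[0.6382, -0.1048, 0.095] (np.float64(535.5461607193149), np.float64(386.30459984464153)) (np.float64(327.109232143863), np.float64(267.2609199689283))
[0.6382, -0.1048, 0] (np.float64(524.4841378366556), np.float64(553.5892133579282)) (np.float64(324.8968275673311), np.float64(300.71784267158563))
0 (np.float64(287.8140868025028), np.float64(144.7771462907987)) (np.float64(276.55463817172256), np.float64(248.03309285676357)) (np.float64(263.9304807784312), np.float64(221.11908169052808))
0.01 (np.float64(288.0197072019672), np.float64(127.4886524552673)) (np.float64(276.5277070772829), np.float64(255.85571616968798)) (np.float64(263.6850505534006), np.float64(221.0617041906189))
0.02 (np.float64(288.2267950123307), np.float64(110.0767792062517)) (np.float64(276.4977692579256), np.float64(264.5293007978396)) (np.float64(263.4351593738447), np.float64(221.0032837938219))
0.03 (np.float64(288.4353659981218), np.float64(92.54020106751497)) (np.float64(276.46434212131027), np.float64(274.1860765282912)) (np.float64(263.1806845004385), np.float64(220.94379180572662))
[-0.88218066 -0.47090813 -0.00167794] [-0.06764054 -0.03592956  0.16622012] [ 0.26656393  0.14100457 -0.95344711]
```

View pics/t5.png

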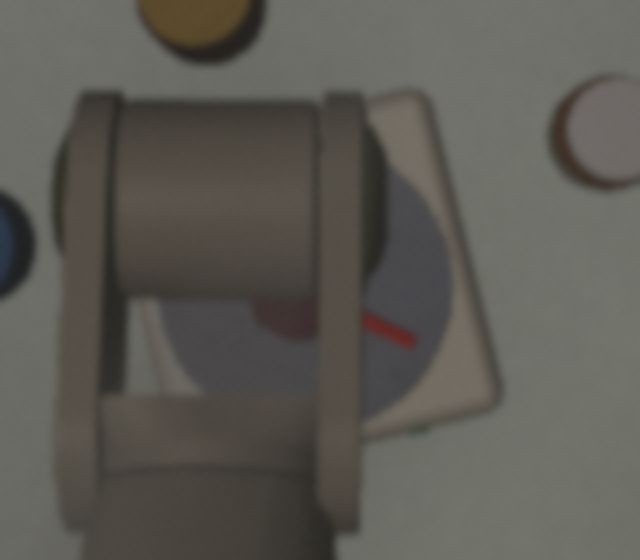

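The side view puts the tip at crop (290,110), about 20 mm above the stated TCP once I correct for the boss's 3 mm offset. I'll come down slowly with a force check.

Emit:
{"method": "jog_arm", "body": {"travel": [[0, 0, -0.002], [0, 0, -0.002], [0, 0, -0.002], [0, 0, -0.002], [0, 0, -0.001], [0, 0, 0]], "dr": [[0, 0, 0], [0, 0, 0], [0, 0, 0], [0, 0, 0], [0, 0, 0], [0, 0, 0]]}}

```text
time_s: 5.87
position: [0.5966, 0.1028, 0.106]
tool_rot: [[-0.882, -0.471, -0.001], [-0.471, 0.882, 0.0], [0.001, 0.0, -1.0]]
ft_force: [-1.0, 0.7, -0.3]
grip_width: 0.0001
```

```bash
python3 look.py l6
```

```text
t 5.87 p [0.5966 0.1028 0.106 ] r 0.0537 phi 28.7 yaw 118.1 F [-0.98  0.71 -0.34] Frad -0.52 Fccw 1.1 q6 -119.5
tcp in side crop (np.float64(286.5145505163042), np.float64(162.9399648901375))
```

View pics/l6.png

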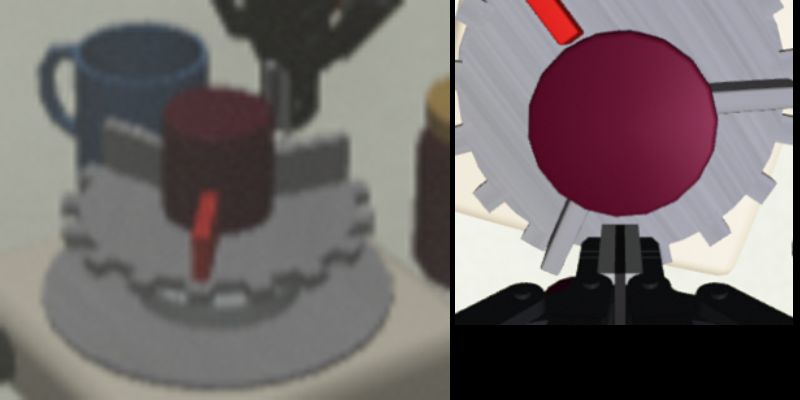

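Emit:
{"method": "jog_arm", "body": {"travel": [[0, 0, -0.002], [0, 0, -0.002], [0, 0, -0.002], [0, 0, -0.002], [0, 0, -0.001], [0, 0, 0]], "dr": [[0, 0, 0], [0, 0, 0], [0, 0, 0], [0, 0, 0], [0, 0, 0], [0, 0, 0]]}}

```text
time_s: 6.47
position: [0.5966, 0.1028, 0.0971]
tool_rot: [[-0.882, -0.471, -0.001], [-0.471, 0.882, 0.0], [0.001, 0.0, -1.0]]
ft_force: [0.4, -0.6, -0.8]
grip_width: 0.0001
```

```bash
python3 look.py l7
```

```text
t 6.47 p [0.5966 0.1028 0.0971] r 0.0537 phi 28.7 yaw 118.1 F [ 0.4  -0.6  -0.76] Frad 0.07 Fccw -0.71 q6 -119.5
tcp in side crop (np.float64(286.2917839671141), np.float64(178.26553051503012))
```

View pics/l7.png

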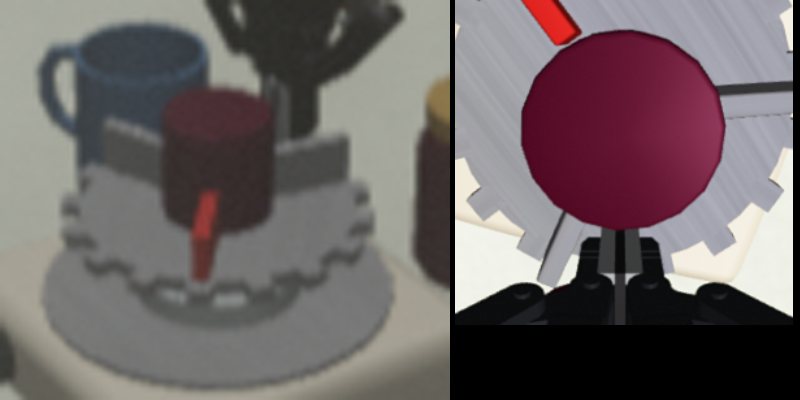

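Emit:
{"method": "jog_arm", "body": {"travel": [[0, 0, -0.002], [0, 0, -0.002], [0, 0, 0], [0, 0, 0]], "dr": [[0, 0, 0], [0, 0, 0], [0, 0, 0], [0, 0, 0]]}}

```text
time_s: 6.9
position: [0.5967, 0.1028, 0.0932]
tool_rot: [[-0.882, -0.471, -0.0], [-0.471, 0.882, 0.0], [0.0, 0.0, -1.0]]
ft_force: [1.1, -0.5, -0.3]
grip_width: -0.0001
```

```bash
python3 look.py l8;python3 arc.py .5967 .1032 -.03 13 12
```

```text
t 6.9 p [0.5967 0.1028 0.0932] r 0.0538 phi 28.7 yaw 118.1 F [ 1.08 -0.54 -0.28] Frad 0.68 Fccw -0.99 q6 -119.5
tcp in side crop (np.float64(286.3399625408499), np.float64(184.70997888695933))
0 [[0.0008, -0.0014, 0], [0.0007, -0.0015, 0], [0.0007, -0.0014, 0], [0.0006, -0.0015, 0], [0.0006, -0.0015, 0], [0.0005, -0.0016, 0], [0.0005, -0.0015, 0], [0.0005, -0.0016, 0], [0.0004, -0.0015, 0], [0.0004, -0.0016, 0], [0.0003, -0.0016, 0], [0.0002, -0.0016, 0]] -> [0.6029 0.0849] 8.4
1 [[0.0002, -0.0016, 0], [0.0002, -0.0016, 0], [0.0001, -0.0016, 0], [0.0001, -0.0017, 0], [-0.0, -0.0016, 0], [-0.0, -0.0016, 0], [-0.0001, -0.0016, 0], [-0.0001, -0.0016, 0], [-0.0002, -0.0016, 0], [-0.0002, -0.0016, 0], [-0.0003, -0.0016, 0], [-0.0003, -0.0016, 0]] -> [0.6023 0.0656] -12.2
2 [[-0.0004, -0.0016, 0], [-0.0004, -0.0016, 0], [-0.0005, -0.0015, 0], [-0.0005, -0.0016, 0], [-0.0005, -0.0015, 0], [-0.0006, -0.0015, 0], [-0.0007, -0.0015, 0], [-0.0007, -0.0014, 0], [-0.0007, -0.0015, 0], [-0.0008, -0.0014, 0], [-0.0008, -0.0014, 0], [-0.0008, -0.0014, 0]] -> [0.5949 0.0477] -32.8
3 [[-0.0009, -0.001
[... 2181 characters left out ...]
0016, 0], [0.0003, 0.0016, 0], [0.0003, 0.0016, 0], [0.0004, 0.0015, 0], [0.0004, 0.0016, 0], [0.0005, 0.0016, 0]] -> [0.4981 0.0936] -197.9
11 [[0.0005, 0.0015, 0], [0.0006, 0.0015, 0], [0.0006, 0.0015, 0], [0.0007, 0.0015, 0], [0.0007, 0.0015, 0], [0.0007, 0.0014, 0], [0.0008, 0.0014, 0], [0.0008, 0.0014, 0], [0.0009, 0.0014, 0], [0.0009, 0.0013, 0], [0.0009, 0.0013, 0], [0.001, 0.0013, 0]] -> [0.5072 0.1106] -218.5
12 [[0.0011, 0.0013, 0], [0.001, 0.0012, 0], [0.0011, 0.0012, 0], [0.0012, 0.0011, 0], [0.0011, 0.0011, 0], [0.0012, 0.0011, 0], [0.0013, 0.0011, 0], [0.0012, 0.001, 0], [0.0013, 0.001, 0], [0.0013, 0.0009, 0], [0.0014, 0.0009, 0], [0.0014, 0.0008, 0]] -> [0.5218 0.1233] -239.1
```

View pics/l8.png

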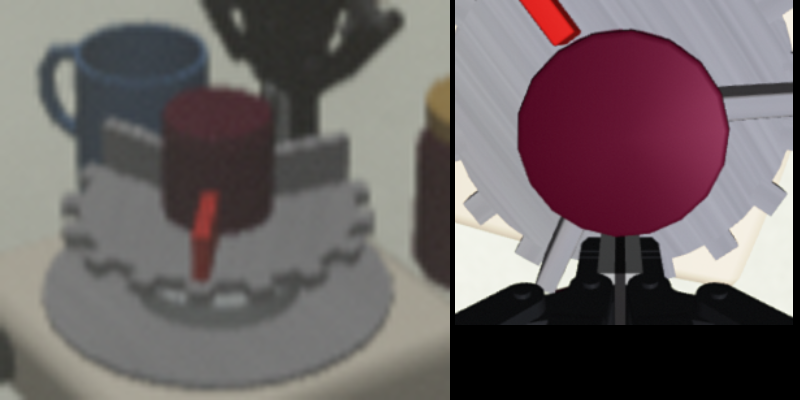

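The closed finger now hangs behind the steel vane, with no contact forces. I'm starting the clockwise push.

Emit:
{"method": "jog_arm", "body": {"travel": [[0.0008, -0.0014, 0], [0.0007, -0.0015, 0], [0.0007, -0.0014, 0], [0.0006, -0.0015, 0], [0.0006, -0.0015, 0], [0.0005, -0.0016, 0], [0.0005, -0.0015, 0], [0.0005, -0.0016, 0], [0.0004, -0.0015, 0], [0.0004, -0.0016, 0], [0.0003, -0.0016, 0], [0.0002, -0.0016, 0]], "dr": [[0, 0, -0.03], [0, 0, -0.03], [0, 0, -0.03], [0, 0, -0.03], [0, 0, -0.03], [0, 0, -0.03], [0, 0, -0.03], [0, 0, -0.03], [0, 0, -0.03], [0, 0, -0.03], [0, 0, -0.03], [0, 0, -0.03]]}}

```text
time_s: 8.0
position: [0.603, 0.0846, 0.0935]
tool_rot: [[-0.992, -0.128, -0.0], [-0.128, 0.992, 0.0], [0.0, 0.0, -1.0]]
ft_force: [0.3, 0.7, -0.7]
grip_width: -0.0001
```

```bash
python3 look.py l9
```

```text
t 8.0 p [0.603  0.0846 0.0935] r 0.054 phi 8.1 yaw 97.4 F [ 0.26  0.68 -0.68] Frad 0.35 Fccw 0.64 q6 -100.5
tcp in side crop (np.float64(310.8473117309012), np.float64(199.54079084400092))
```

View pics/l9.png

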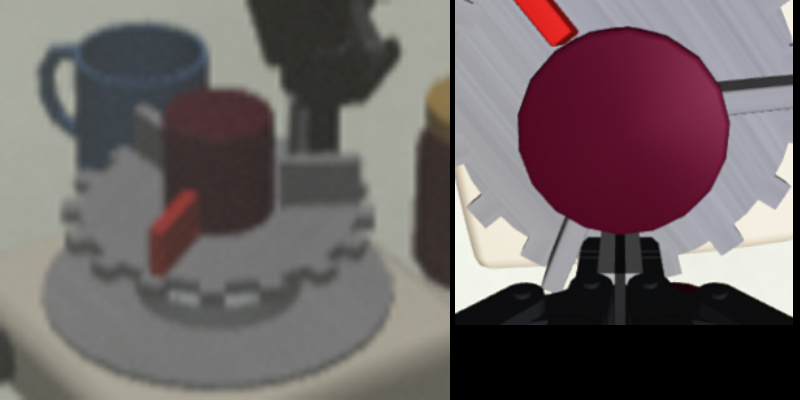

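It works: the cog has turned about 17°, with the red vane moving to crop (170,235). I'll continue while watching the force.

Emit:
{"method": "jog_arm", "body": {"travel": [[0.0002, -0.0016, 0], [0.0002, -0.0016, 0], [0.0001, -0.0016, 0], [0.0001, -0.0017, 0], [0, -0.0016, 0], [0, -0.0016, 0], [-0.0001, -0.0016, 0], [-0.0001, -0.0016, 0], [-0.0002, -0.0016, 0], [-0.0002, -0.0016, 0], [-0.0003, -0.0016, 0], [-0.0003, -0.0016, 0]], "dr": [[0, 0, -0.03], [0, 0, -0.03], [0, 0, -0.03], [0, 0, -0.03], [0, 0, -0.03], [0, 0, -0.03], [0, 0, -0.03], [0, 0, -0.03], [0, 0, -0.03], [0, 0, -0.03], [0, 0, -0.03], [0, 0, -0.03]]}}

```text
time_s: 9.1
position: [0.6024, 0.0653, 0.0935]
tool_rot: [[-0.974, 0.228, 0.0], [0.228, 0.974, 0.0], [-0.0, 0.0, -1.0]]
ft_force: [-0.1, -0.4, 0.6]
grip_width: 0.0001
```

```bash
python3 look.py l10
```

```text
t 9.1 p [0.6024 0.0653 0.0935] r 0.0541 phi -12.5 yaw 76.8 F [-0.09 -0.44  0.62] Frad 0.01 Fccw -0.45 q6 -81.8
tcp in side crop (np.float64(323.75872350720215), np.float64(218.5799368329144))
```

View pics/l10.png

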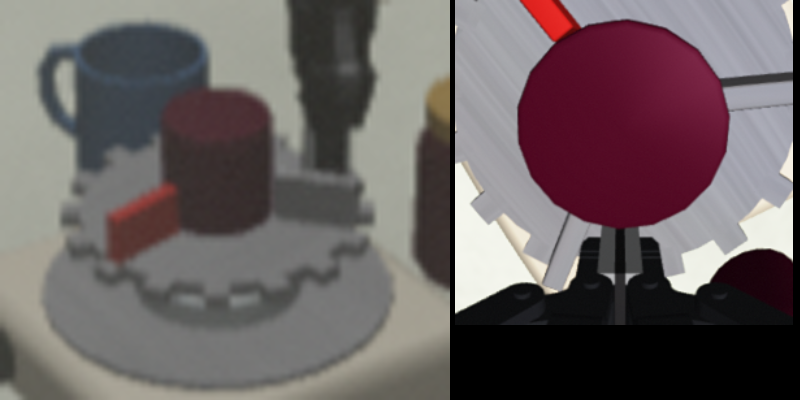

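Emit:
{"method": "jog_arm", "body": {"travel": [[-0.0004, -0.0016, 0], [-0.0004, -0.0016, 0], [-0.0005, -0.0015, 0], [-0.0005, -0.0016, 0], [-0.0005, -0.0015, 0], [-0.0006, -0.0015, 0], [-0.0007, -0.0015, 0], [-0.0007, -0.0014, 0], [-0.0007, -0.0015, 0], [-0.0008, -0.0014, 0], [-0.0008, -0.0014, 0], [-0.0008, -0.0014, 0]], "dr": [[0, 0, -0.03], [0, 0, -0.03], [0, 0, -0.03], [0, 0, -0.03], [0, 0, -0.03], [0, 0, -0.03], [0, 0, -0.03], [0, 0, -0.03], [0, 0, -0.03], [0, 0, -0.03], [0, 0, -0.03], [0, 0, -0.03]]}}

```text
time_s: 10.2
position: [0.5951, 0.0475, 0.0935]
tool_rot: [[-0.831, 0.556, 0.0], [0.556, 0.831, 0.0], [-0.0, 0.0, -1.0]]
ft_force: [0.0, 0.8, 0.9]
grip_width: -0.0001
```

```bash
python3 look.py l11
```

```text
t 10.2 p [0.5951 0.0475 0.0935] r 0.0543 phi -32.9 yaw 56.2 F [0.01 0.85 0.88] Frad -0.46 Fccw 0.72 q6 -63.0
tcp in side crop (np.float64(323.2179518297056), np.float64(238.8910068491252))
```

View pics/l11.png

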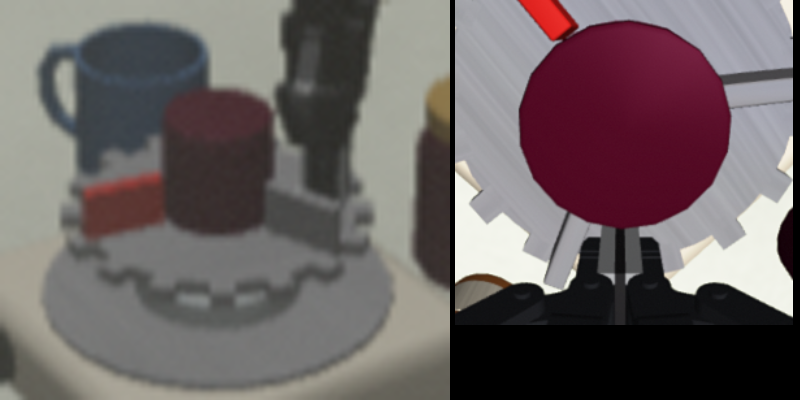

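The red vane is at crop (125,205), the boss is still high, and no winding force shows. Continuing.

Emit:
{"method": "jog_arm", "body": {"travel": [[-0.0009, -0.0013, 0], [-0.001, -0.0014, 0], [-0.0009, -0.0012, 0], [-0.0011, -0.0013, 0], [-0.001, -0.0012, 0], [-0.0011, -0.0012, 0], [-0.0011, -0.0012, 0], [-0.0012, -0.0011, 0], [-0.0012, -0.0011, 0], [-0.0012, -0.0011, 0], [-0.0013, -0.001, 0], [-0.0013, -0.001, 0]], "dr": [[0, 0, -0.03], [0, 0, -0.03], [0, 0, -0.03], [0, 0, -0.03], [0, 0, -0.03], [0, 0, -0.03], [0, 0, -0.03], [0, 0, -0.03], [0, 0, -0.03], [0, 0, -0.03], [0, 0, -0.03], [0, 0, -0.03]]}}

```text
time_s: 11.3
position: [0.5818, 0.0334, 0.0935]
tool_rot: [[-0.583, 0.813, 0.0], [0.813, 0.583, 0.0], [-0.0, 0.0, -1.0]]
ft_force: [-0.2, 0.4, -0.9]
grip_width: 0.0001
```

```bash
python3 look.py l12
```

```text
t 11.3 p [0.5818 0.0334 0.0935] r 0.0543 phi -53.5 yaw 35.6 F [-0.23  0.39 -0.89] Frad -0.45 Fccw 0.04 q6 -44.0
tcp in side crop (np.float64(308.30055952771346), np.float64(258.3117213363005))
```

View pics/l12.png

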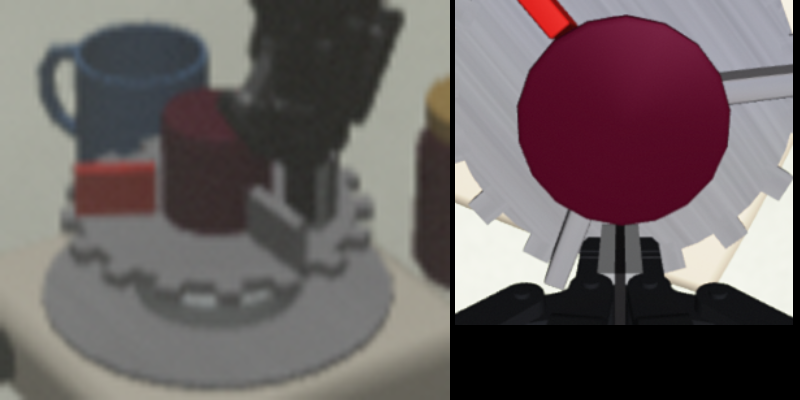

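Emit:
{"method": "jog_arm", "body": {"travel": [[-0.0013, -0.0009, 0], [-0.0013, -0.0009, 0], [-0.0014, -0.0009, 0], [-0.0014, -0.0008, 0], [-0.0014, -0.0008, 0], [-0.0014, -0.0007, 0], [-0.0015, -0.0007, 0], [-0.0015, -0.0007, 0], [-0.0015, -0.0006, 0], [-0.0015, -0.0006, 0], [-0.0016, -0.0005, 0], [-0.0015, -0.0004, 0]], "dr": [[0, 0, -0.03], [0, 0, -0.03], [0, 0, -0.03], [0, 0, -0.03], [0, 0, -0.03], [0, 0, -0.03], [0, 0, -0.03], [0, 0, -0.03], [0, 0, -0.03], [0, 0, -0.03], [0, 0, -0.03], [0, 0, -0.03]]}}

```text
time_s: 12.4
position: [0.5645, 0.0248, 0.0935]
tool_rot: [[-0.259, 0.966, 0.0], [0.966, 0.259, -0.0], [-0.0, 0.0, -1.0]]
ft_force: [0.5, -0.9, -0.4]
grip_width: 0.0
```

```bash
python3 look.py l13
```

```text
t 12.4 p [0.5645 0.0248 0.0935] r 0.0543 phi -74.0 yaw 15.0 F [ 0.47 -0.9  -0.35] Frad 1.0 Fccw 0.2 q6 -24.5
tcp in side crop (np.float64(281.185262582014), np.float64(273.85732408711874))
```

View pics/l13.png

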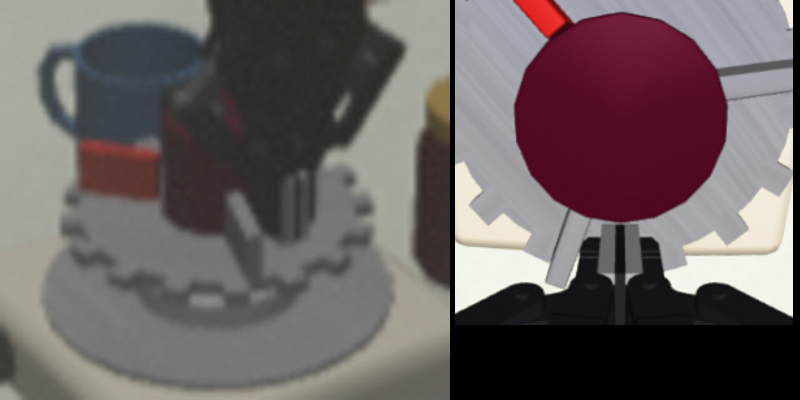

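Emit:
{"method": "jog_arm", "body": {"travel": [[-0.0016, -0.0005, 0], [-0.0015, -0.0003, 0], [-0.0016, -0.0004, 0], [-0.0016, -0.0002, 0], [-0.0016, -0.0003, 0], [-0.0016, -0.0001, 0], [-0.0017, -0.0002, 0], [-0.0016, -0.0001, 0], [-0.0016, 0, 0], [-0.0016, 0, 0], [-0.0016, 0.0001, 0], [-0.0016, 0.0001, 0]], "dr": [[0, 0, -0.03], [0, 0, -0.03], [0, 0, -0.03], [0, 0, -0.03], [0, 0, -0.03], [0, 0, -0.03], [0, 0, -0.03], [0, 0, -0.03], [0, 0, -0.03], [0, 0, -0.03], [0, 0, -0.03], [0, 0, -0.03]]}}

```text
time_s: 13.5
position: [0.5452, 0.0229, 0.0934]
tool_rot: [[0.098, 0.995, -0.0], [0.995, -0.098, -0.0], [-0.0, -0.0, -1.0]]
ft_force: [0.4, -0.2, -0.3]
grip_width: 0.0002
```

```bash
python3 look.py l14
```

```text
t 13.5 p [0.5452 0.0229 0.0934] r 0.0543 phi -94.5 yaw -5.6 F [ 0.36 -0.24 -0.35] Frad 0.22 Fccw 0.38 q6 -4.4
tcp in side crop (np.float64(244.82537056787834), np.float64(283.4132859468235))
```

View pics/l14.png

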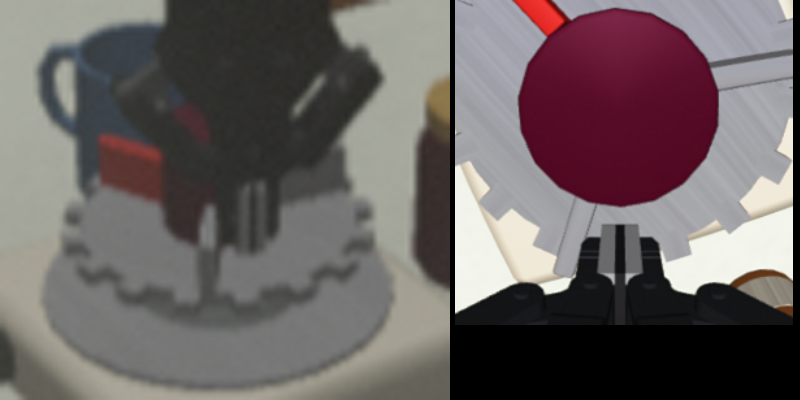

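The cog has dropped: the light spline patches under the wheel are gone in the side view, the boss looks smaller in the wrist view, and there is no winding force. I'm backing off so the spring relaxes, then lifting clear to inspect.

Emit:
{"method": "jog_arm", "body": {"travel": [[0.0016, -0.0001, 0], [0.0016, -0.0001, 0], [0.0016, 0, 0], [0.0016, 0, 0], [0.0016, 0.0001, 0], [0.0016, 0.0001, 0], [0, 0, 0.03], [0, 0, 0.035], [0, 0, 0.035], [0, 0, 0.02], [0.02, -0.035, 0], [0.02, -0.035, 0], [0.02, -0.035, 0], [0.02, -0.035, 0], [0, 0, 0]], "dr": [[0, 0, 0.03], [0, 0, 0.03], [0, 0, 0.03], [0, 0, 0.03], [0, 0, 0.03], [0, 0, 0.03], [0, 0, 0], [0, 0, 0], [0, 0, 0], [0, 0, 0], [0, 0, 0], [0, 0, 0], [0, 0, 0], [0, 0, 0], [0, 0, 0]]}}

```text
time_s: 14.85
position: [0.6368, -0.1233, 0.2117]
tool_rot: [[-0.078, 0.997, -0.0], [0.997, 0.078, -0.001], [-0.001, -0.001, -1.0]]
ft_force: [0.0, 0.2, -0.5]
grip_width: -0.0
```

```bash
cat > full.py <<'E'
from h import *
import cv2,sys
n=sys.argv[1]
s=observe();print(s["time_s"],s["position"],s["ft_force"])
S=get_image("side");T=get_image("top")
cv2.imwrite(f"pics/{n}s.png",cv2.resize(S["color"][190:270,210:315,::-1],None,fx=7,fy=7,interpolation=cv2.INTER_CUBIC))
cv2.imwrite(f"pics/{n}t.png",cv2.resize(T["color"][170:310,200:360,::-1],None,fx=4,fy=4,interpolation=cv2.INTER_CUBIC))
cv2.imwrite(f"pics/{n}w.png",get_image("wrist")["color"][:,:,::-1])
E
python3 full.py f1; python3 -c "
import cv2;a=cv2.imread('pics/side0.png')[190:270,210:315];cv2.imwrite('pics/f0s.png',cv2.resize(a,None,fx=7,fy=7,interpolation=cv2.INTER_CUBIC))"
```

```text
14.85 [ 0.63677605 -0.12333717  0.21170309] [ 0.00915005  0.15889859 -0.52892813]
```

View pics/f0s.png

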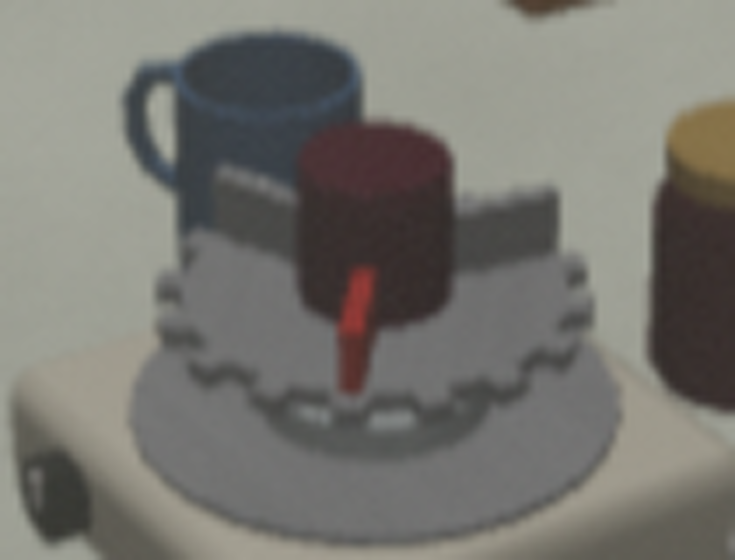

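View pics/f1s.png

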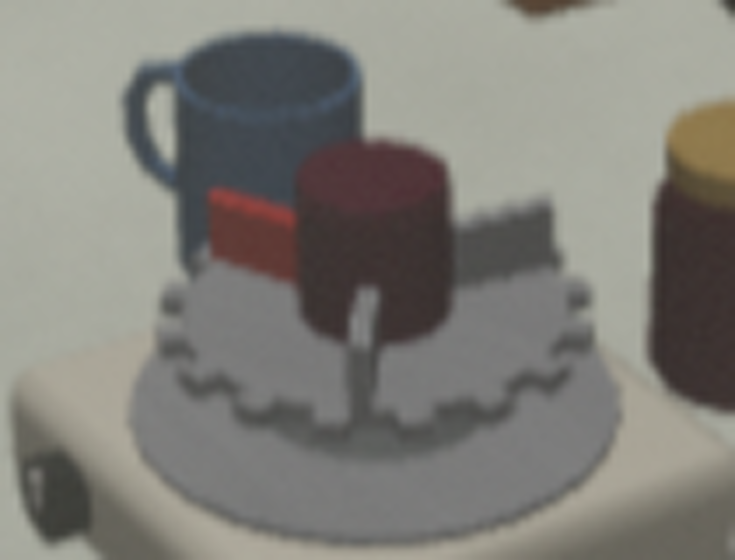

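View pics/f1t.png

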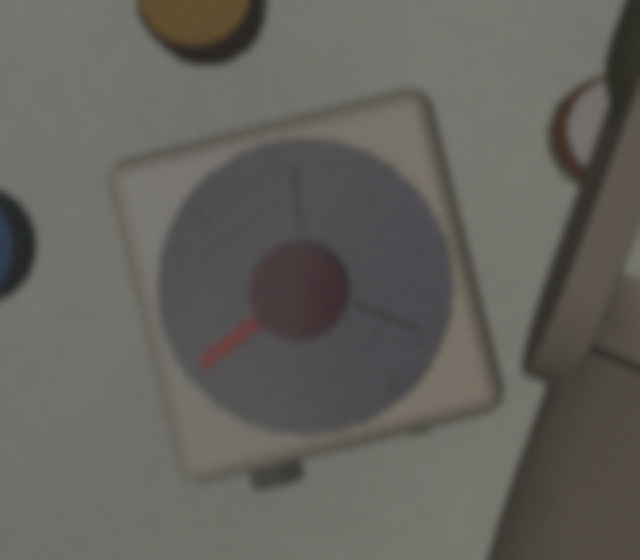

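View pics/f1w.png

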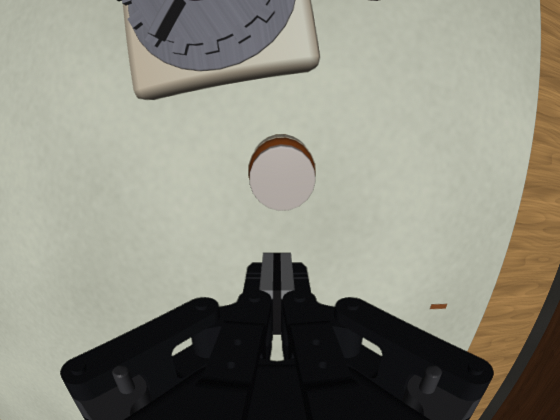

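Lifted clear, the boss top has dropped about 5–6 mm (crop row 155 to 175), so the cog is caught, and it stays there. The jars and mug are unmoved. Next I move the closed fingers over the boss centre.

Emit:
{"method": "jog_arm", "body": {"travel": [[-0.0141, 0.0325, 0], [-0.0141, 0.0325, 0], [-0.0141, 0.0325, 0], [-0.0141, 0.0325, 0], [-0.0141, 0.0325, 0], [-0.0141, 0.0325, -0.02], [0, 0, -0.013], [0, 0, 0], [0, 0, 0], [0, 0, 0]], "dr": [[0, 0, 0], [0, 0, 0], [0, 0, 0], [0, 0, 0], [0, 0, 0], [0, 0, 0], [0, 0, 0], [0, 0, 0], [0, 0, 0], [0, 0, 0]]}}

```text
time_s: 15.83
position: [0.5506, 0.0776, 0.1815]
tool_rot: [[-0.081, 0.997, 0.002], [0.997, 0.081, -0.0], [-0.0, 0.002, -1.0]]
ft_force: [-0.4, 1.1, 0.6]
grip_width: -0.0001
```

```bash
python3 full.py f2; python3 - <<'E'
from h import *
S=get_image("side");T=get_image("top");W=get_image("wrist");print(atz(T,200+299/4,170+290/4,.155))
p=observe()["position"];print(p)
for z in(.155,.18,.20):
    q=proj(S,[p[0],p[1],z]);print(z,(q[0]-210)*7,(q[1]-190)*7,wproj(W,[p[0],p[1],z]))
E
```

```text
15.8333 [0.55063264 0.07761796 0.18152497] [-0.41292449  1.09087498  0.64548812]
[0.54980086 0.07785435 0.155     ]
[0.55042017 0.07732821 0.18068383]
0.155 373.45387121718346 163.3819189592401 (np.float64(275.6821513832308), np.float64(231.74041755454755))
0.18 373.2813346125819 99.60755932807018 (np.float64(275.6067343505253), np.float64(248.17593570523934))
0.2 373.1409736903917 47.726232750527515 (np.float64(275.5327613679424), np.float64(264.5675017535001))
```

View pics/f2s.png

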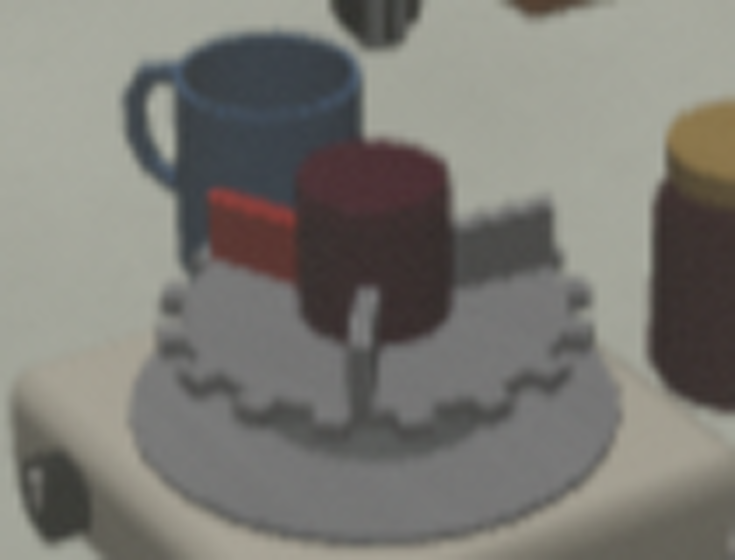

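View pics/f2w.png

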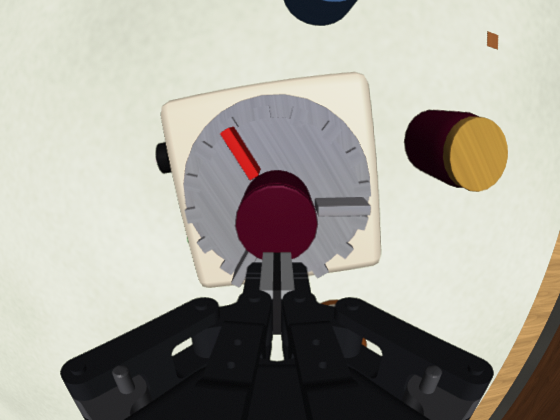

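The tip sits about 45 mm above the boss and near its middle, with the wrist view hinting the centre lies 2–5 mm further along +y. I'll shift +2 mm in y, come down close, then press slowly.

Emit:
{"method": "jog_arm", "body": {"travel": [[0, 0.002, -0.015], [0, 0, -0.012], [0, 0, -0.006], [0, 0, 0], [0, 0, 0]], "dr": [[0, 0, 0], [0, 0, 0], [0, 0, 0], [0, 0, 0], [0, 0, 0]]}}

```text
time_s: 16.55
position: [0.5503, 0.0797, 0.1477]
tool_rot: [[-0.081, 0.997, 0.0], [0.997, 0.081, -0.0], [-0.0, 0.0, -1.0]]
ft_force: [-1.2, 0.2, -0.2]
grip_width: 0.0003
```

```bash
python3 full.py f3
```

```text
16.55 [0.55034549 0.07965004 0.14766751] [-1.15838416  0.17091001 -0.2037594 ]
```

View pics/f3s.png

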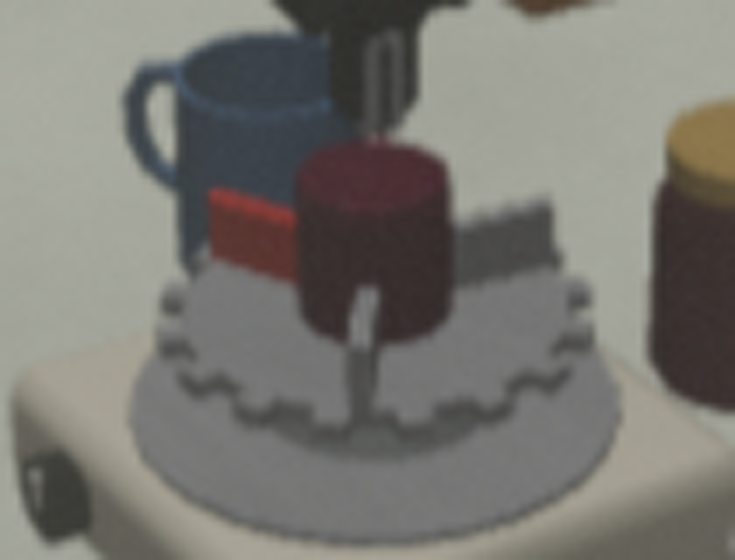

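View pics/f3w.png

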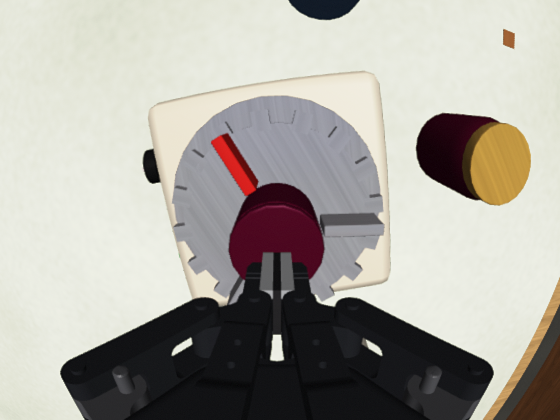

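Emit:
{"method": "jog_arm", "body": {"travel": [[0, 0, -0.003], [0, 0, -0.003], [0, 0, -0.002], [0, 0, -0.002], [0, 0, 0]], "dr": [[0, 0, 0], [0, 0, 0], [0, 0, 0], [0, 0, 0], [0, 0, 0]]}}

```text
time_s: 17.12
position: [0.5499, 0.0798, 0.1369]
tool_rot: [[-0.081, 0.997, -0.001], [0.997, 0.081, 0.0], [0.0, -0.001, -1.0]]
ft_force: [0.4, -0.3, -0.2]
grip_width: -0.0003
```

Emit:
{"method": "jog_arm", "body": {"travel": [[0, 0, -0.002], [0, 0, -0.001], [0, 0, 0]], "dr": [[0, 0, 0], [0, 0, 0], [0, 0, 0]]}}

```text
time_s: 17.37
position: [0.5501, 0.0798, 0.1342]
tool_rot: [[-0.081, 0.997, -0.0], [0.997, 0.081, 0.0], [0.0, -0.0, -1.0]]
ft_force: [0.3, -0.4, 0.6]
grip_width: 0.0001
```

```bash
python3 full.py f4
```

```text
17.3667 [0.55008476 0.07982329 0.13419285] [ 0.32829234 -0.40861123  0.6038266 ]
```

View pics/f4s.png

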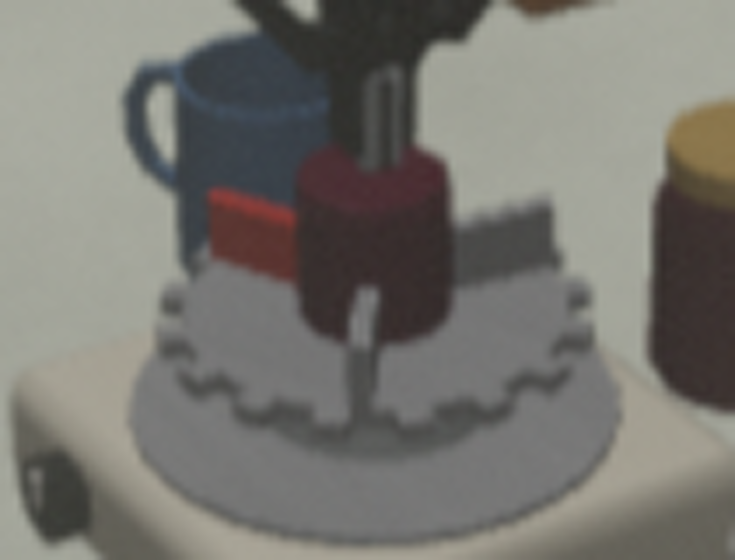

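View pics/f4w.png

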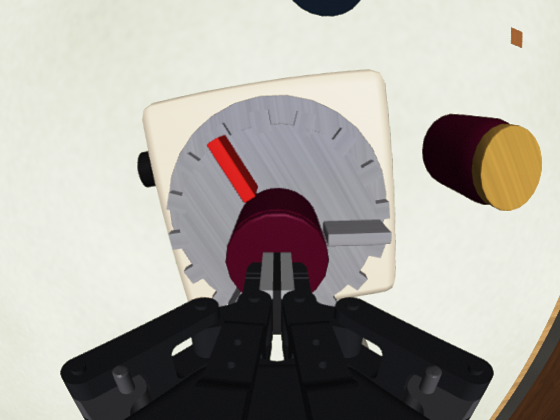

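Emit:
{"method": "jog_arm", "body": {"travel": [[0, 0, -0.002], [0, 0, -0.001], [0, 0, 0]], "dr": [[0, 0, 0], [0, 0, 0], [0, 0, 0]]}}

```text
time_s: 17.77
position: [0.55, 0.0798, 0.1311]
tool_rot: [[-0.081, 0.997, -0.001], [0.997, 0.081, 0.0], [0.0, -0.001, -1.0]]
ft_force: [0.1, -0.7, -0.3]
grip_width: 0.0002
```

Emit:
{"method": "jog_arm", "body": {"travel": [[0, 0, -0.002], [0, 0, -0.001], [0, 0, 0]], "dr": [[0, 0, 0], [0, 0, 0], [0, 0, 0]]}}

```text
time_s: 18.02
position: [0.5504, 0.0798, 0.1286]
tool_rot: [[-0.081, 0.997, 0.001], [0.997, 0.081, -0.0], [-0.0, 0.001, -1.0]]
ft_force: [0.3, 0.3, 1.8]
grip_width: 0.0004
```

```bash
python3 full.py f5
```

```text
18.0167 [0.55036367 0.07977007 0.12864958] [0.26709909 0.34530403 1.77460602]
```

View pics/f5s.png

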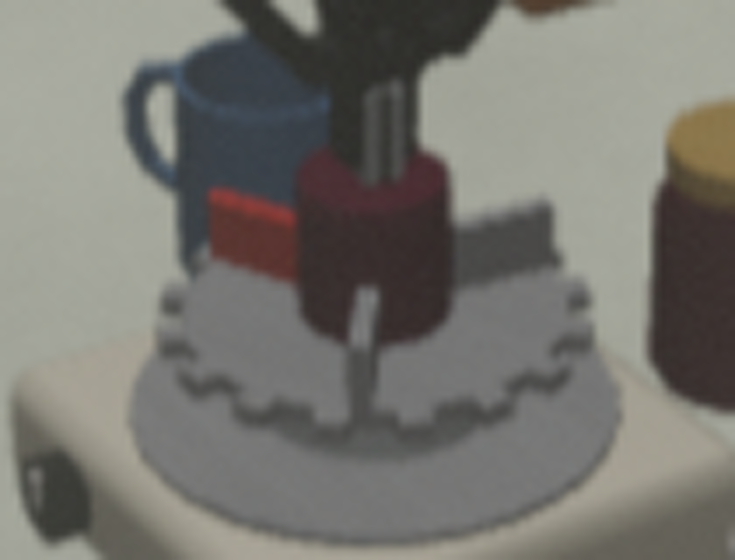

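View pics/f5w.png

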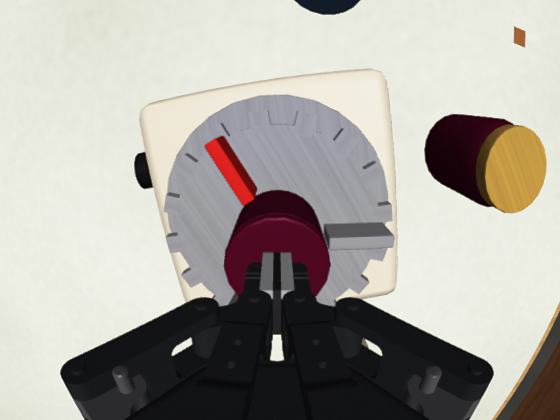

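Light contact with the boss (Fz 1.8 N), and the tip is near the middle in both views. Now pressing straight down.

Emit:
{"method": "jog_arm", "body": {"travel": [[0, 0, -0.001], [0, 0, -0.001], [0, 0, -0.001], [0, 0, 0]], "dr": [[0, 0, 0], [0, 0, 0], [0, 0, 0], [0, 0, 0]]}}

```text
time_s: 18.5
position: [0.5514, 0.0795, 0.1274]
tool_rot: [[-0.081, 0.997, 0.005], [0.997, 0.081, -0.001], [-0.001, 0.005, -1.0]]
ft_force: [-0.6, -1.7, 13.6]
grip_width: -0.0001
```

Emit:
{"method": "jog_arm", "body": {"travel": [[0, 0, -0.001], [0, 0, -0.001], [0, 0, -0.001], [0, 0, 0]], "dr": [[0, 0, 0], [0, 0, 0], [0, 0, 0], [0, 0, 0]]}}

```text
time_s: 18.83
position: [0.551, 0.0796, 0.124]
tool_rot: [[-0.081, 0.997, 0.003], [0.997, 0.081, -0.001], [-0.001, 0.003, -1.0]]
ft_force: [-1.9, 0.0, 9.2]
grip_width: 0.0001
```

Emit:
{"method": "jog_arm", "body": {"travel": [[0, 0, -0.001], [0, 0, -0.001], [0, 0, -0.001], [0, 0, 0]], "dr": [[0, 0, 0], [0, 0, 0], [0, 0, 0], [0, 0, 0]]}}

```text
time_s: 19.17
position: [0.5503, 0.0798, 0.1197]
tool_rot: [[-0.081, 0.997, 0.001], [0.997, 0.081, -0.0], [-0.0, 0.001, -1.0]]
ft_force: [-0.7, 0.2, 0.1]
grip_width: -0.0001
```

Emit:
{"method": "jog_arm", "body": {"travel": [[0, 0, -0.001], [0, 0, -0.001], [0, 0, -0.001], [0, 0, 0]], "dr": [[0, 0, 0], [0, 0, 0], [0, 0, 0], [0, 0, 0]]}}

```text
time_s: 19.5
position: [0.5506, 0.0798, 0.1181]
tool_rot: [[-0.081, 0.997, 0.002], [0.997, 0.081, -0.0], [-0.001, 0.002, -1.0]]
ft_force: [-3.5, -0.6, 16.2]
grip_width: -0.0001
```

```bash
python3 full.py f6
```

```text
19.5 [0.55055845 0.07978016 0.11809329] [-3.48468576 -0.60542102 16.21991481]
```

View pics/f6s.png

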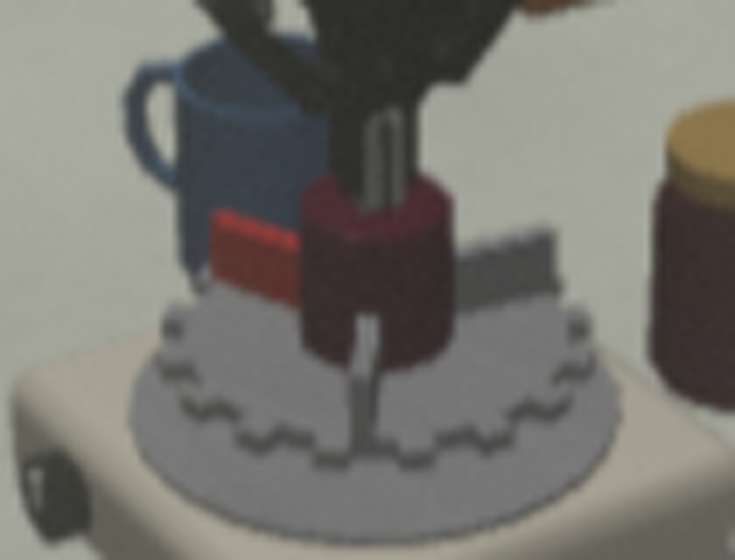

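The cog has gone down roughly 11 mm and the force is building again. I'll press a little more to make sure it has bottomed.

Emit:
{"method": "jog_arm", "body": {"travel": [[0, 0, -0.001], [0, 0, -0.001], [0, 0, 0], [0, 0, 0]], "dr": [[0, 0, 0], [0, 0, 0], [0, 0, 0], [0, 0, 0]]}}

```text
time_s: 19.98
position: [0.5507, 0.0798, 0.118]
tool_rot: [[-0.081, 0.997, 0.004], [0.997, 0.081, -0.001], [-0.001, 0.004, -1.0]]
ft_force: [-9.4, -0.8, 29.7]
grip_width: -0.0003
```

```bash
python3 full.py f7
```

```text
19.9833 [0.55070359 0.07978818 0.11795676] [-9.36659756 -0.84797134 29.74449944]
```

View pics/f7s.png

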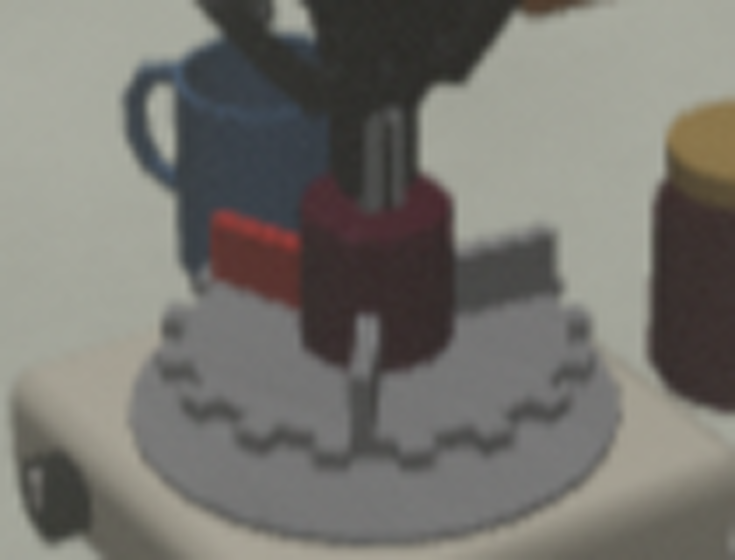

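It is bottomed: z did not change between 16 N and 30 N. The boss has dropped 45 crop pixels in total, about 18 mm. I'm lifting off and retreating.

Emit:
{"method": "jog_arm", "body": {"travel": [[0, 0, 0.004], [0, 0, 0.006], [0, 0, 0.02], [0, 0, 0.035], [0, 0, 0.035], [-0.02, -0.035, 0], [-0.02, -0.035, 0], [-0.02, -0.035, 0], [-0.02, -0.035, 0], [-0.02, -0.035, 0], [0, 0, 0], [0, 0, 0]], "dr": [[0, 0, 0], [0, 0, 0], [0, 0, 0], [0, 0, 0], [0, 0, 0], [0, 0, 0], [0, 0, 0], [0, 0, 0], [0, 0, 0], [0, 0, 0], [0, 0, 0], [0, 0, 0]]}}

```text
time_s: 21.13
position: [0.4494, -0.0965, 0.2143]
tool_rot: [[-0.077, 0.997, -0.001], [0.997, 0.077, 0.001], [0.001, -0.001, -1.0]]
ft_force: [0.7, 0.0, 0.1]
grip_width: 0.0003
```

```bash
python3 full.py f8
```

```text
21.1333 [ 0.44944201 -0.09654008  0.21428672] [0.74172059 0.04510338 0.13284244]
```

View pics/f8s.png

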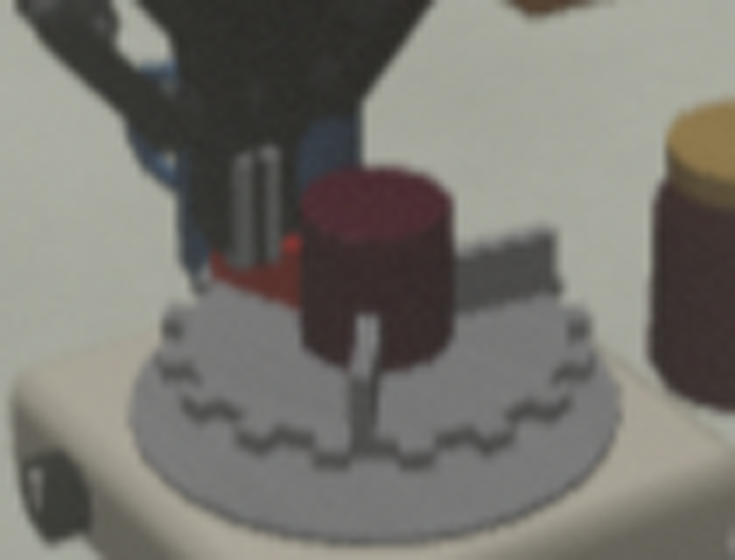

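View pics/f8t.png

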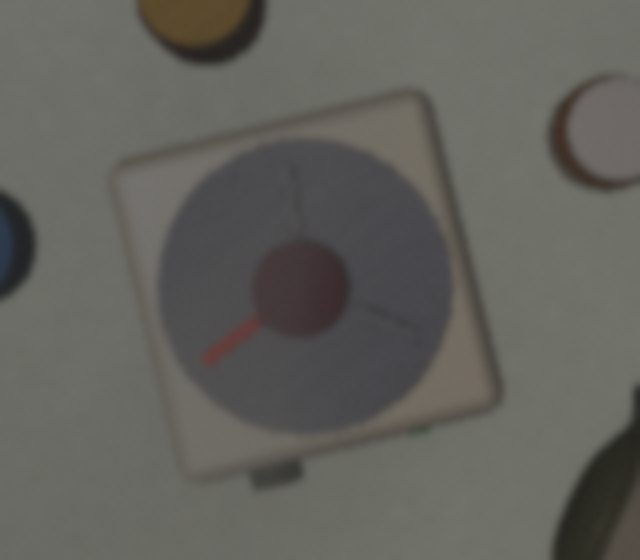

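The boss top is at crop row about 203, against 158 at the start. That is 45 px, matching the 45.5 px expected for 18 mm. The cog has stayed at the caught angle, the jars and mug are unmoved, and the arm is clear, so I'm handing in.

```bash
python3 -c "
from rig import close_job
print(close_job())"
```

```text
the job is handed in; nothing more can be done
None
```

The cog is on its splines and pressed fully home, and I handed the job in at about 21 s of the 72 s allowed.

- **Finding the catch:** I pushed a steel vane clockwise with the closed fingers, in arcs of about 0.36 rad. The cog dropped about 5–6 mm by itself and was caught. The push force stayed at or below about 1 N, so there was no sign of the drive being wound. I backed off and lifted clear before pressing.
- **Pressing home:** I pushed straight down near the middle of the boss. The detent gave way at about 14 N, and the cog bottomed out, with no further movement between 16 N and 30 N.
- **Last checks:** In the side view the boss top had dropped 45 px from the start, against 45.5 px expected for the full 18 mm. After release the cog kept its caught angle. The jars and mug stood where they were, and the arm was clear with forces near zero.

**What failed or disagreed:**
- My first try, straddling the red vane with the jaws 22 mm open, slid over it without moving the cog.
- In both the side view and at contact, the fingertips were 20–26 mm higher than the stated TCP, so I worked from pictures and contact force instead.
- The side and wrist views disagreed by a few millimetres on how well the tip was centred on the boss.
- The final 30 N press also showed about 9 N sideways on the tool.

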